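Clamp the fossil egg and lay out its loose pieces

TASK

Set the fossil egg up for gluing: back the eccentric clamp off, stand the egg's plaster bed on the jig's two bearers up against the fence and the side stop, egg uppermost, and turn the clamp until its lobe bears firmly on the bed. Only once it is clamped, balance the broad flake on the egg's crown, centred, about level and still; also lay every slim splinter (two to four are about) flat across both bars of the drying rack, one beside another, in any order. Do not shove or knock over the other things on the bench.

Things in the scene. Friction and masses are not known exactly. Their poses are not given: they have to be found in the camera images.
- jig_seat (a point): Fixed wooden holding jig: where the centre of the bed's underside lies when home. Axes are the jig's, z up. Its board (200 x 150 x 12 mm, top 18 mm below this point) is centred 32 mm to -x. Two bearers 10 mm wide, 18 mm high, tops level with this point, run along x at y = +-20 mm, from x = -62 mm to the fence. Clamp axis upright at x = -65.5 mm, y = 0.
- jig_fence (a point): Middle of the jig's aluminium fence face, which looks to the jig's -x, 38 mm to +x of the seat point and 15 mm above it. The fence is 110 mm long in y, 14 mm thick and rises 30 mm above the seat point.
- jig_stop (a point): Middle of the side stop's face, which looks to the jig's +y, 31 mm to -y of the seat point. The stop is a low aluminium block, 24 mm long in x (x = -38 to -14 mm from the seat point), 14 mm thick, and rises only 10 mm above the seat point.
- cam (a joint): Angle of the eccentric clamp, 0 to 2.8 rad, growing clockwise from above. At 0 its lobe points to the jig's -x and leaves 13 mm before a bed that is home. Its disc (radius 24 mm, centre 10 mm off axis, 6 to 24 mm above the seat point) meets a bed that is home at about 1.93 rad, 9.4 mm per rad there; 0.03 to 0.1 rad more holds it firmly. Friction 0.1 N m; it stays where left.
- cam_grip (a point): Middle of the clamp's black grip, on its axis, 70 mm above the seat point. The grip is a bar 48 mm long, 12 mm thick, 28 mm high (54 to 82 mm above the seat point) on an 18 mm thick stem; it turns with the clamp. This point's x axis runs along the bar (the lobe lies to its -x), z up. At clamp angle a, x points at the jig's yaw minus a.
- bed: Fossil egg in its white plaster bed, one solid piece, 0.29 to 0.47 kg. The bed is a block 76 (x) by 62 (y) by 38 mm high; the dark egg's round crown (sphere, radius 30 mm) rises 22 mm above its top. Origin at the centre of the underside, z up. Starts upright on the bench, within 45 degrees of the jig's heading. Grip across the 62 mm, in the upper half, to clear the low side stop.
- bed_crown (a point): Topmost point of the egg, 60 mm above the centre of the bed's underside.
- flake: The broad flake: a flat irregular piece of dark shell rock, 50 mm (x) by 39 mm (y) by 10 mm thick with straight parallel edges along x, 36 to 59 g; either face may lie down. Origin at its centre, z up. It starts lying flat on the bench.
- rack_bars (a point): Drying rack, fixed: the point midway between its two bars, level with their tops, 34 mm above the bench. The bars run along this point's x axis, at y = +-28 mm, are 8 mm wide and 230 mm long, and stand on a wooden cheek 12 mm thick under each end (x = +-105 mm); it is open between and below them.
- splinter1: A slim stone splinter, 90 mm long (x; slightly pointed at the ends) by 18 mm wide (y) by 14 mm thick, about 55 g. Origin at its centre, z up. It starts lying flat on the bench. All splinters are alike; None when absent.
- splinter2: A slim stone splinter, 90 mm long (x; slightly pointed at the ends) by 18 mm wide (y) by 14 mm thick, about 55 g. Origin at its centre, z up. It starts lying flat on the bench. All splinters are alike; None when absent.
- splinter3: A slim stone splinter, 90 mm long (x; slightly pointed at the ends) by 18 mm wide (y) by 14 mm thick, about 55 g. Origin at its centre, z up. It starts lying flat on the bench. All splinters are alike; None when absent.
- splinter4: A slim stone splinter, 90 mm long (x; slightly pointed at the ends) by 18 mm wide (y) by 14 mm thick, about 55 g. Origin at its centre, z up. It starts lying flat on the bench. All splinters are alike; None when absent.
- chunk: Bystander: walnut-sized lump of waste rock, about 36 x 30 x 24 mm, loose on the bench, to be left alone; origin at its underside.
- glue: Bystander: small amber bottle of consolidant, 38 mm across, 85 mm tall, loose on the bench, to be left alone; origin at its underside.
- jar: Bystander: clear jar with a steel cap, 52 mm across, 55 mm tall, loose on the bench, to be left alone; origin at its underside.
- tin: Bystander: flat round steel tin, 64 mm across, 24 mm tall, loose on the bench, to be left alone; origin at its underside.
- dish: Bystander: white bowl, 90 mm across, 30 mm tall, loose on the bench, to be left alone; origin at its underside.
There are look-alikes about, which are no part of the job. Leave any pink look-alike of the bed alone.

How it is judged:
On the way, in this order (a step that is already met when the one before it is completed fails the run):
1. the bed stands home on the bearers, against fence and side stop, and the clamp's lobe bears on it (x of bed in the frame of jig_seat between -0.003 and 0.003 m and y of bed in the frame of jig_seat between -0.003 and 0.005 m and z of bed in the frame of jig_seat between -0.003 and 0.003 m and angle between the x axis of bed and the x axis of jig_seat, either way round below 0.06 rad and angle between bed's own z axis and vertical below 0.05 rad and contact force between cam_c0 and bed above 3 N), for 0.5 s.
2. then the flake lies balanced on the egg's crown (horizontal distance between flake and bed_crown below 0.012 m and z of flake in the frame of bed_crown between 0 and 0.01 m and angle between flake's own x axis and vertical between 1.27 and 1.87 rad and angle between flake's own y axis and vertical between 1.27 and 1.87 rad and contact force between flake and bed above 0.1 N and linear speed of flake below 0.02 m/s), for 0.5 s.
At the end, for the whole second after the job is handed in: Bed home within 3 mm (5 mm off the side stop), square within 0.06 rad, upright, clamp disc pressing with over 3 N. Flake on the egg within 12 mm of the crown, tilt under 0.3 rad. Every splinter level on both bars, within 14 mm of mid-width, 115 mm of mid-length, 0.35 rad of square. All still (all of step 1 and all of step 2 and x of splinter1 in the frame of rack_bars between -0.115 and 0.115 m and y of splinter1 in the frame of rack_bars between -0.014 and 0.014 m and z of splinter1 in the frame of rack_bars between 0.003 and 0.013 m and angle between splinter1's own x axis and vertical between 1.48 and 1.66 rad and angle between the x axis of each of splinter1, splinter2, splinter3, splinter4 and the y axis of rack_bars, either way round below 0.35 rad and linear speed of each of splinter1, splinter2, splinter3, splinter4 below 0.02 m/s and x of splinter2 in the frame of rack_bars between -0.115 and 0.115 m and y of splinter2 in the frame of rack_bars between -0.014 and 0.014 m and z of splinter2 in the frame of rack_bars between 0.003 and 0.013 m and angle between splinter2's own x axis and vertical between 1.48 and 1.66 rad and x of splinter3 in the frame of rack_bars between -0.115 and 0.115 m and y of splinter3 in the frame of rack_bars between -0.014 and 0.014 m and z of splinter3 in the frame of rack_bars between 0.003 and 0.013 m and angle between splinter3's own x axis and vertical between 1.48 and 1.66 rad and x of splinter4 in the frame of rack_bars between -0.115 and 0.115 m and y of splinter4 in the frame of rack_bars between -0.014 and 0.014 m and z of splinter4 in the frame of rack_bars between 0.003 and 0.013 m and angle between splinter4's own x axis and vertical between 1.48 and 1.66 rad); the robot touches nothing.
It fails at once if the chunk is knocked over or shoved more than 5 cm (distance of chunk from where it was at the start of the episode above 0.05 m).
It fails at once if the glue is knocked over or shoved more than 5 cm (distance of glue from where it was at the start of the episode above 0.05 m or angle between glue's own z axis and vertical above 0.6 rad).
It fails at once if the jar is knocked over or shoved more than 5 cm (distance of jar from where it was at the start of the episode above 0.05 m or angle between jar's own z axis and vertical above 0.6 rad).
It fails at once if the tin is knocked over or shoved more than 5 cm (distance of tin from where it was at the start of the episode above 0.05 m).
It fails at once if the dish is knocked over or shoved more than 5 cm (distance of dish from where it was at the start of the episode above 0.05 m).
Of splinter1, splinter2, splinter3, splinter4 only 2 to 4 are there at a start; the rules pass over those that are not, and their reading is None.
At some moment in a run one of splinter1, splinter2, splinter3, splinter4 may be knocked a few centimetres aside while the robot is not near it.
Once in a run the grip may slacken for a moment while it holds something.
It also fails if it takes over 210 s, if anything falls off the work surface, if the arm or the gripper's body presses on something with over 40 N, if the wrist force passes 120 N, or if a joint passes its speed limit or range.

ROBOT

A 6-joint arm with a two-finger parallel gripper is mounted at the origin on the work surface. World frame = base frame: x ahead of the robot, y to its left, z up, the work surface at z = 0. Lengths are in m, angles in rad, forces in N, time in s.
With the tool pointing down it reaches from about 0.325 to 0.9 m from the base axis. Payload 6.1 kg.
Tool frame: the origin (TCP) lies between the finger pads; the fingertips stand 22 mm ahead of it and the grasp point (between the pads) lies 3 mm ahead of it; z points along the fingers, y is the line along which they close (so a half turn about z gives the same grasp; the last joint's range is limited). The gripper opens to 85 mm and grips with 20 to 120 N. Pads are 22 mm wide; open, the fingers measure 114 mm over their backs; the gripper's body (76 mm by 85 mm) begins 54 mm behind the grasp point. The pads swing forward as they close: fully open they stand 13 mm farther back than shut.
Start: joints at [1.072, 0.22, 1.526, -0, 1.395, -0.126], TCP at [0.228, 0.582, 0.253] pointing down, gripper open.
Joint ranges: [-2.98, 2.98], [-0.91, 2.08], [0.09, 2.57], [-1.24, 4.39], [0.2, 2.65], [-2.68, 2.68]. Speed limits (rad/s): [2.57, 2.57, 3.01, 3.14, 3.14, 3.14].

INTERFACE

Orientations are given as a unit quaternion [w, x, y, z].
In Python, from cell import * gives the robot as it stands.
- The arm moves only by the tool apply_moves, never from a script. Its argument "increments" is a list of rows, each a list of 3 entries, a list of its own where there are three numbers: the shift along the tool's x, y, z scaled (see below), then the turn, a rotation vector about the tool's x, y, z scaled (see below), then the opening, from 0 (shut) to 1 (fully open). A call has 1 to 8 rows; each row shifts and turns the commanded pose from where the row before left it, along the tool's axes as they then stand; what a row does not reach is not made up. The controller multiplies each number of a shift by 150 mm and each number of a turn by 45 degrees. A row lasts 1/8 s, in which the tool goes at most 62.5 mm and 10.7 degrees, less where a joint would pass 70% of its speed; a pose out of reach is approached as far as the arm can. A call with a number of a shift or a turn outside -1 to 1 is refused whole. A call with a gripper value outside its range is refused whole. The fingers move at their own pace and stop on an object; "newtons" is the grip in N (left out, the last holds). Time passes only in rows, so rows that do not move let the fingers close. It gives the time, the measured TCP pose, the force, the opening and the grip force at its end, in the units of the state.
- get_obs(): the state, without advancing time (a new reading comes with each control period).
- capture(name): name is "scene" or "top" or "wrist"; returns a dict with "frame" (420x560x3 uint8, red, green, blue), "fx", "fy", "cx", "cy" (pixels), "R" (3x3) and "t" (3): a world point X has camera coordinates R X + t. Camera axes: x right, y down, z forward; pixel columns grow to the right and rows downward; lengths in m; the calibration is good to about 2 mm. The wrist camera is an equidistant fisheye: a pixel r from the principal point sees the ray r / f radians off the axis. A picture is of the moment at which its call begins. There is no depth.
- hand_in(): hands the job in; it is judged then, once.
The state is a dict: "time_s": time; "q": joint angles; "qvel": joint speeds; "effort": joint torques, N m; "tcp_pos": TCP position; "tcp_rot": TCP orientation; "contact_force": force on the tool from outside, world axes, zero at the start; "torque": the same for the moment, N m; "finger_gap": finger opening in m; "grasp_force": force on a finger pad.
Only numpy, scipy, OpenCV 4.12 (cv2) and the standard library are available. Lean on these libraries where they do the work, as an engineer would, in place of code of your own. Each camera call takes 0.05 s, during which the arm holds its last target. There are 200 camera calls.

## Working session

There is one attempt and no reset: what is moved stays moved. The work goes in short steps, Python scripts to look and compute and a tool call to move; the robot and the scene stay as the last step left them, time stands still between calls to the robot, and variables do not carry over. Pictures are saved under pics/ and viewed, at most 17 in all, crops included, and the job is handed in when it is done.

Besides the shell and the picture viewer there is one more tool, called after "Request:" in YAML: its name, and indented under it one key for each argument. apply_moves: Moves the arm, as the interface text tells. Shifts and turns lie within -1 to 1; 1 stands for 150 mm of shift or 45 degrees of turn. Its arguments: {"type":"object","properties":{"increments":{"type":"array"},"newtons":{"type":"number"}},"required":["increments"]}

```bash
ls; mkdir -p pics; cat > h.py <<'E'
from cell import *
import numpy as np, cv2
from scipy.spatial.transform import Rotation as Ro
def snap(cam,name,crop=None,s=1):
    c=capture(cam); np.savez('pics/'+name+'.npz',**c); im=c['frame'][...,::-1]
    if crop: a,b,w,h=crop; im=im[b:b+h,a:a+w]
    if s!=1: im=cv2.resize(im,None,fx=s,fy=s,interpolation=cv2.INTER_CUBIC)
    cv2.imwrite('pics/'+name+'.png',im); return c
def px(c,u,v,z,fish=False):
    """world point at height z seen at pixel u,v"""
    x=(u-c['cx'])/c['fx'];y=(v-c['cy'])/c['fy']
    if fish:
        r=np.hypot(x,y); d=np.array([x/r*np.sin(r),y/r*np.sin(r),np.cos(r)]) if r>1e-9 else np.array([0,0,1.])
    else: d=np.array([x,y,1.])
    R=np.array(c['R']);o=-R.T@np.array(c['t']);d=R.T@d
    return o+d*(z-o[2])/d[2]
def proj(c,X,fish=False):
    p=np.array(c['R'])@np.array(X)+np.array(c['t'])
    if fish:
        h=np.hypot(p[0],p[1]);r=np.arctan2(h,p[2]);q=p[:2]/h*r
    else: q=p[:2]/p[2]
    return np.array([q[0]*c['fx']+c['cx'],q[1]*c['fy']+c['cy']])
def load(n): return dict(np.load('pics/'+n+'.npz'))
def go(pos,yaw=None):
    """shift/turn in tool units to reach pos with tool down and tool-x yaw"""
    o=get_obs();w,x,y,z=o['tcp_rot'];R=Ro.from_quat([x,y,z,w])
    d=R.inv().apply(np.array(pos)-o['tcp_pos'])
    rx=R.apply([1,0,0]); cy=np.arctan2(rx[1],rx[0])
    print('tool x yaw %.3f tilt %.3f'%(cy,np.arccos(min(1,-R.apply([0,0,1])[2]))),'pos',np.round(o['tcp_pos'],4))
    print('shift units',np.round(d/.15,3),'|mm|',round(1000*np.linalg.norm(d)))
    if yaw is not None:
        T=Ro.from_matrix(np.array([[np.cos(yaw),np.sin(yaw),0],[np.sin(yaw),-np.cos(yaw),0],[0,0,-1]]).astype(float))
        print('turn units',np.round((R.inv()*T).as_rotvec()/(np.pi/4),3), 'deg',np.round(np.degrees((R.inv()*T).as_rotvec()),1))
E
python3 - <<'E'
from h import *
c=snap('top','top0',s=1.42); snap('scene','scene0',s=1.42)
print(c['fx'],c['R'],c['t']); o=get_obs();print(o)
E
```

```text
pics
466.0676986012962 [[-0.01133115 -0.99984477  0.01349261]
 [-0.99433802  0.00984091 -0.10580674]
 [ 0.10565754 -0.01461513 -0.99429517]] [-0.00540113  0.57419002  1.47772895]
{'time_s': 0.1, 'q': array([ 1.07193714e+00,  2.21131280e-01,  1.52748944e+00,  3.08700976e-05,
        1.39470118e+00, -1.26086488e-01]), 'qvel': array([ 5.62684238e-05, -2.21480695e-03, -3.45090702e-03,  1.56552111e-03,
       -1.07434035e-03,  5.92746862e-05]), 'effort': array([ 2.00962699e-03, -4.98247540e+01, -3.90545619e+01,  1.01900675e-04,
        5.67364477e-03, -2.25148131e-05]), 'tcp_pos': array([0.22737004, 0.58163816, 0.25232235]), 'tcp_rot': array([-2.80254464e-04,  1.85311649e-01,  9.82679421e-01, -8.18084376e-04]), 'contact_force': array([ 1.08108371, -0.52565986, -0.21298757]), 'torque': array([-0.03849361, -0.01310592, -0.03916264]), 'grasp_force': 0.0, 'finger_gap': 0.085417143445623}
```

View pics/top0.png

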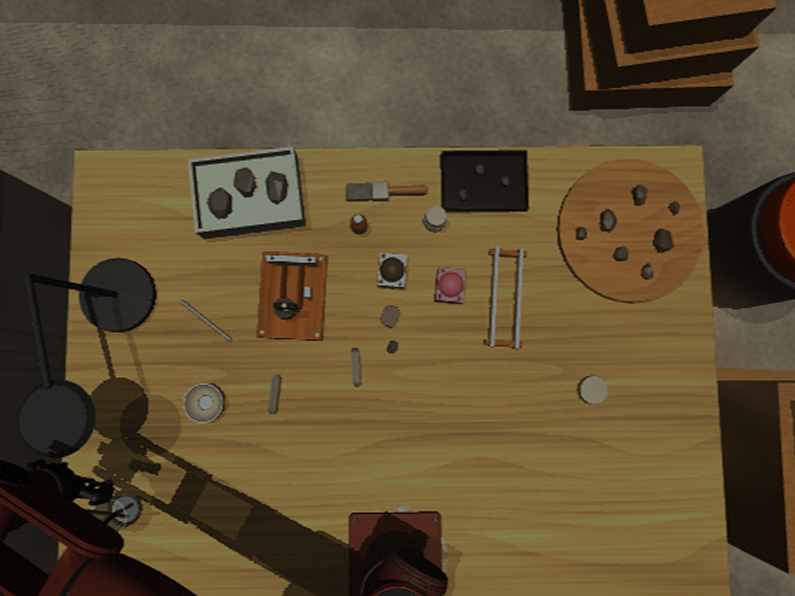

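View pics/scene0.png

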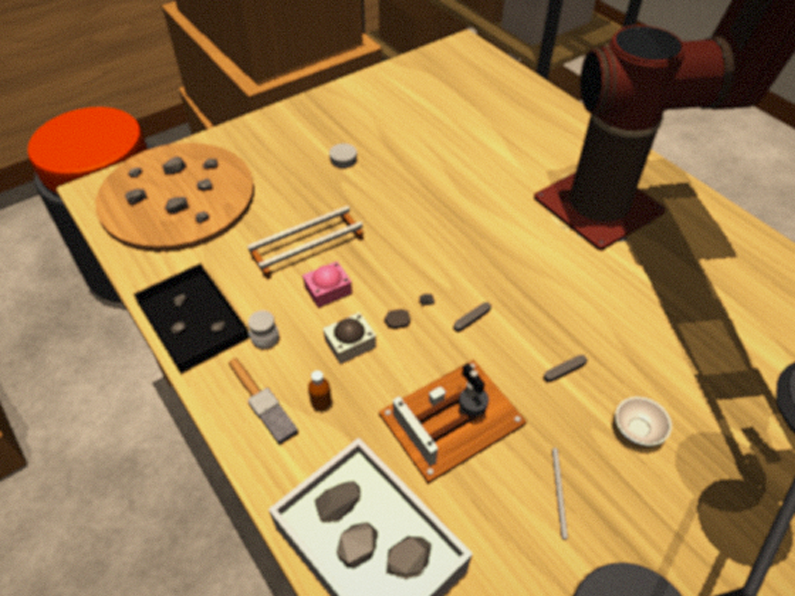

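The top view shows the jig at (292,297), the bed at (392,270), the flake at (390,316), two splinters at (275,393) and (356,366), the rack at (507,297) and the pink decoy at (450,285). The chunk is at (392,347). Next I enlarge the work area.

```bash
python3 - <<'E'
from h import *
c=load('top0'); im=c['frame'][165:300,172:382,::-1]
im=cv2.resize(im,None,fx=3.8,fy=3.8,interpolation=cv2.INTER_CUBIC); im=cv2.convertScaleAbs(im,alpha=1.5)
cv2.imwrite('pics/crop0.png',im)
E
```

```text
(no output)
```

View pics/crop0.png

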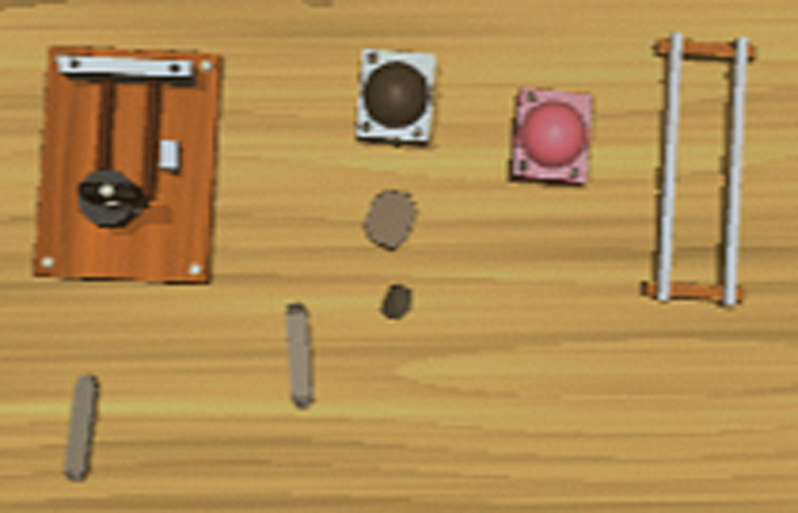

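The crop shows board corners at (50,47), (223,55), (210,282) and (34,276). The clamp is at (108,192) with its bar near horizontal, the flake at (390,219) and the splinters at (82,428) and (300,357).

```bash
python3 - <<'E'
from h import *
c=load('top0')
def P(n,pts,z):
    r=[px(c,172+x/3.8-.5+.13,165+y/3.8-.5+.13,z)[:2] for x,y in pts]; print(n,np.round(r,4).tolist(),'mean',np.round(np.mean(r,0),4)); return np.array(r)
def yaw(a,b): d=b-a; print('   yaw %.3f len %.3f'%(np.arctan2(d[1],d[0]),np.hypot(*d)))
b=P('board',[(50,47),(223,55),(210,282),(34,276)],.012); yaw((b[2]+b[3])/2,(b[0]+b[1])/2)
f=P('fence top back/front?',[(58,58),(193,66)],.060); yaw(*f)
P('grip',[(108,190)],.112)
e=P('bed top',[(363,50),(437,53),(431,143),(357,137)],.038); yaw((e[2]+e[3])/2,(e[0]+e[1])/2)
P('egg',[(397,95)],.045)
P('flake',[(390,219)],.01); P('chunk',[(397,300)],.012)
for s in ([(86,377),(76,480)],[(296,304),(302,407)]): 
    q=P('spl',s,.012); yaw(*q)
r=P('rack',[(676,35),(741,39),(729,304),(663,300)],.034); yaw(r[3],r[0]);yaw(r[2],r[1]); yaw(r[1],r[0])
def Q(n,u,v,z): print(n,np.round(px(c,u/1.42-.35,v/1.42-.35,z),3)[:2])
Q('glue',358,218,.085);Q('jar',436,213,.055);Q('tin',593,390,.024);Q('dish',204,403,.03);Q('pink',450,285,.03)
go([0.5,0.0,0.3],0)
E
```

```text
board [[0.6965, 0.2971], [0.6882, 0.1474], [0.4915, 0.1586], [0.4982, 0.3088]] mean [0.5936 0.228 ]
   yaw -0.058 len 0.198
fence top back/front? [[0.6782, 0.2813], [0.6704, 0.1682]] mean [0.6743 0.2248]
   yaw -1.640 len 0.113
grip [[0.5611, 0.2307]] mean [0.5611 0.2307]
bed top [[0.6868, 0.0257], [0.6836, -0.0375], [0.6062, -0.0314], [0.6119, 0.0314]] mean [ 0.6471 -0.0029]
   yaw -0.078 len 0.076
egg [[0.6466, -0.0029]] mean [ 0.6466 -0.0029]
flake [[0.5441, 0.004]] mean [0.5441 0.004 ]
chunk [[0.4743, -0.0013]] mean [ 0.4743 -0.0013]
spl [[0.4118, 0.2638], [0.3254, 0.2715]] mean [0.3686 0.2677]
   yaw 3.052 len 0.087
spl [[0.4719, 0.0851], [0.3844, 0.0804]] mean [0.4281 0.0828]
   yaw -3.088 len 0.088
rack [[0.6982, -0.2432], [0.6942, -0.299], [0.4671, -0.2817], [0.4711, -0.2259]] mean [ 0.5826 -0.2625]
   yaw -0.076 len 0.228
   yaw -0.076 len 0.228
   yaw 1.500 len 0.056
glue [0.757 0.073]
jar [ 0.775 -0.103]
tin [ 0.37  -0.454]
dish [0.352 0.422]
pink [ 0.612 -0.134]
tool x yaw 2.769 tilt 0.002 pos [0.2274 0.5816 0.2523]
shift units [-3.105 -2.95  -0.314] |mm| 644
turn units [-1.000e-03  3.000e-03  3.525e+00] deg [-0.000e+00  1.000e-01  1.586e+02]
```

```bash
python3 - <<'E'
from h import *
go([0.52,0.231,0.27],1.5)
E
```

```text
tool x yaw 2.769 tilt 0.002 pos [0.2274 0.5816 0.2523]
shift units [-2.668 -1.467 -0.116] |mm| 457
turn units [-2.000e-03  1.000e-03  1.616e+00] deg [-0.1  0.  72.7]
```

Request:
apply_moves:
  increments:
    - [[-0.333, -0.183, -0.015], [0, 0, 0], 1]
    - [[-0.333, -0.183, -0.015], [0, 0, 0], 1]
    - [[-0.333, -0.183, -0.015], [0, 0, 0], 1]
    - [[-0.333, -0.183, -0.015], [0, 0, 0], 1]
    - [[-0.333, -0.183, -0.015], [0, 0, 0], 1]
    - [[-0.333, -0.183, -0.015], [0, 0, 0], 1]
    - [[-0.333, -0.183, -0.015], [0, 0, 0], 1]
    - [[-0.333, -0.183, -0.015], [0, 0, 0], 1]

```text
time_s: 1.1
tcp_pos: [0.5205, 0.2304, 0.271]
tcp_rot: [-0.0, 0.185, 0.983, -0.0]
contact_force: [0.7, 0.8, -0.1]
finger_gap: 0.0855
grasp_force: 0.0
```

Request:
apply_moves:
  increments:
    - [[0, 0, 0], [0, 0, 0.2], 1]
    - [[0, 0, 0], [0, 0, 0.2], 1]
    - [[0, 0, 0], [0, 0, 0.2], 1]
    - [[0, 0, 0], [0, 0, 0.2], 1]
    - [[0, 0, 0], [0, 0, 0.2], 1]
    - [[0, 0, 0], [0, 0, 0.2], 1]
    - [[0, 0, 0], [0, 0, 0.2], 1]
    - [[0, 0, 0], [0, 0, 0.2], 1]

```text
time_s: 2.1
tcp_pos: [0.5195, 0.2319, 0.2707]
tcp_rot: [-0.0, 0.729, 0.684, -0.001]
contact_force: [0.1, -0.5, -0.0]
finger_gap: 0.0854
grasp_force: 0.0
```

```bash
python3 - <<'E'
from h import *
c=snap('wrist','w1',s=1.42); o=get_obs(); print(o['time_s'],o['tcp_pos'],o['finger_gap']); print(c['fx'],-c['R'].T@c['t'],c['R'])
go([.56,.23,.3],1.5)
E
```

```text
2.15 [0.51950226 0.23190967 0.27073154] 0.08558906599177153
325.19226210127806 [0.52344111 0.30271864 0.39108145] [[ 9.97937603e-01 -6.41892888e-02 -5.24627181e-04]
 [-6.15655232e-02 -9.59396205e-01  2.75260981e-01]
 [-1.81721319e-02 -2.74660985e-01 -9.61369397e-01]]
tool x yaw 1.501 tilt 0.001 pos [0.5195 0.2319 0.2707]
shift units [ 0.006  0.27  -0.195] |mm| 50
turn units [-0.001  0.     0.001] deg [-0.1  0.   0.1]
```

View pics/w1.png

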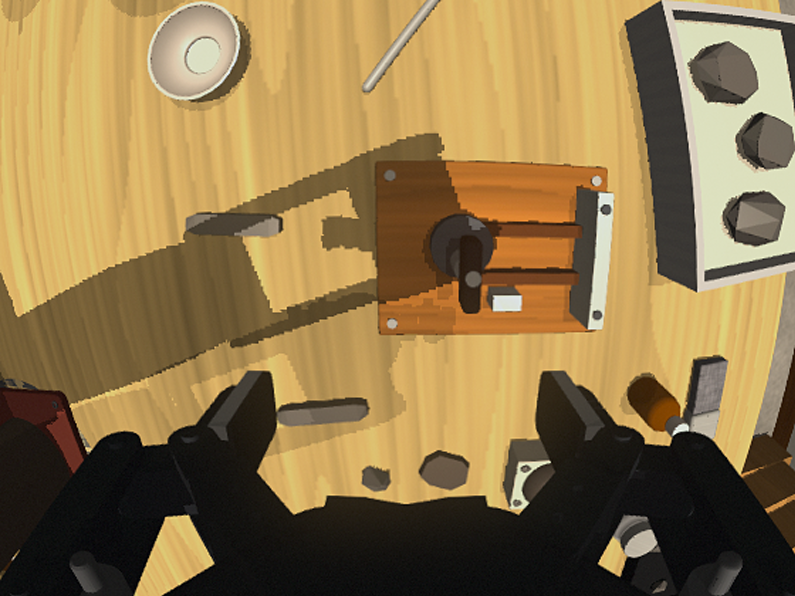

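The wrist view shows the clamp grip's dot at (473,279), with the bar running from (471,238) to (468,312) and the disc near (460,245). Board corners are at (376,161), (607,168), (605,334) and (379,334); fence top corners are at (597,190), (613,194), (589,328) and (604,328).

```bash
python3 - <<'E'
from h import *
c=load('w1')
def P(n,pts,z):
    r=np.array([px(c,x/1.42-.15,y/1.42-.15,z,True)[:2] for x,y in pts]); print(n,np.round(r,4).tolist(),'mean',np.round(r.mean(0),4)); return r
def yaw(a,b): d=b-a; print('   yaw %.3f len %.3f'%(np.arctan2(d[1],d[0]),np.hypot(*d)))
b=P('board',[(376,161),(607,168),(605,334),(379,334)],.012); yaw((b[0]+b[3])/2,(b[1]+b[2])/2); yaw(b[3],b[0]);yaw(b[2],b[1])
P('dot',[(473,279)],.112); g=P('bar',[(471,238),(468,312)],.112); yaw(*g)
P('disc',[(460,245)],.054)
f=P('fence top',[(597,190),(613,194),(589,328),(604,328)],.06); yaw(f[2],f[0])
P('stop',[(508,303)],.04)
for s in ([(186,222),(283,224)],[(278,413),(368,409)]): q=P('spl',s,.009);yaw(*q)
P('flake',[(444,470)],.01)
E
```

```text
board [[0.4997, 0.3123], [0.6972, 0.3009], [0.6999, 0.1489], [0.4909, 0.1644]] mean [0.5969 0.2316]
   yaw -0.066 len 0.204
   yaw 1.511 len 0.148
   yaw 1.589 len 0.152
dot [[0.561, 0.2335]] mean [0.561  0.2335]
bar [[0.5606, 0.2595], [0.5573, 0.2121]] mean [0.5589 0.2358]
   yaw -1.641 len 0.048
disc [[0.5599, 0.2457]] mean [0.5599 0.2457]
fence top [[0.6663, 0.2844], [0.68, 0.2813], [0.6626, 0.1748], [0.6762, 0.1737]] mean [0.6713 0.2285]
   yaw 1.537 len 0.110
stop [[0.5989, 0.1941]] mean [0.5989 0.1941]
spl [[0.3246, 0.2781], [0.4165, 0.2666]] mean [0.3705 0.2723]
   yaw -0.123 len 0.093
spl [[0.3846, 0.0866], [0.4737, 0.0883]] mean [0.4292 0.0875]
   yaw 0.019 len 0.089
flake [[0.5434, 0.0116]] mean [0.5434 0.0116]
```

Request:
apply_moves:
  increments:
    - [[0.0, 0.14, 0.28], [0, 0, 0], 1]
    - [[0.0, 0.135, 0.28], [0, 0, 0], 1]
    - [[0.0, 0, 0.28], [0, 0, 0], 1]
    - [[0, 0, 0.264], [0, 0, 0], 1]
    - [[0, 0, 0], [0, 0, 0], 1]

```text
time_s: 2.78
tcp_pos: [0.5577, 0.2287, 0.1014]
tcp_rot: [-0.002, 0.727, 0.687, -0.004]
contact_force: [-0.2, -0.3, 0.2]
finger_gap: 0.0856
grasp_force: 0.0
```

Request:
apply_moves:
  increments:
    - [[0, 0, 0], [0, 0, 0], 0]
    - [[0, 0, 0], [0, 0, 0], 0]
    - [[0, 0, 0], [0, 0, 0], 0]
    - [[0, 0, 0], [0, 0, 0], 0]
    - [[0, 0, 0], [0, 0, 0], 0]
    - [[0, 0, 0], [0, 0, 0], 0]
  newtons: 40

```text
time_s: 3.52
tcp_pos: [0.5612, 0.2298, 0.1068]
tcp_rot: [0.0, 0.727, 0.686, 0.0]
contact_force: [-2.3, -0.7, 5.6]
finger_gap: 0.0115
grasp_force: 39.9
```

Request:
apply_moves:
  increments:
    - [[0, 0, 0], [0, 0, -0.2], 0]
    - [[0, 0, 0], [0, 0, -0.2], 0]
    - [[0, 0, 0], [0, 0, -0.2], 0]
    - [[0, 0, 0], [0, 0, -0.2], 0]
    - [[0, 0, 0], [0, 0, -0.2], 0]

```text
time_s: 4.15
tcp_pos: [0.5632, 0.2305, 0.1069]
tcp_rot: [0.002, 0.407, 0.913, 0.002]
contact_force: [6.5, 3.9, -3.0]
finger_gap: 0.0114
grasp_force: 38.9
```

Request:
apply_moves:
  increments:
    - [[0, 0, 0], [0, 0, -0.2], 0]
    - [[0, 0, 0], [0, 0, -0.2], 0]
    - [[0, 0, 0], [0, 0, -0.2], 0]
    - [[0, 0, 0], [0, 0, -0.2], 0]
    - [[0, 0, 0], [0, 0, -0.18], 0]
    - [[0, 0, 0], [0, 0, 0], 0]

```text
time_s: 4.9
tcp_pos: [0.5642, 0.2324, 0.1069]
tcp_rot: [0.004, 0.036, 0.999, 0.003]
contact_force: [12.2, 12.3, -7.3]
finger_gap: 0.0115
grasp_force: 39.0
```

```bash
python3 - <<'E'
from h import *
o=get_obs(); print(o['torque'],o['contact_force'])
go([.56,.23,.3],3.08)
E
```

```text
[ 1.60951229 -1.50483391  0.07737733] [12.24884231 12.25833437 -7.27564309]
tool x yaw 3.069 tilt 0.010 pos [0.5642 0.2324 0.1069]
shift units [ 0.016 -0.01  -1.288] |mm| 193
turn units [ 0.008  0.01  -0.014] deg [ 0.4  0.5 -0.6]
```

Request:
apply_moves:
  increments:
    - [[0, 0, 0], [0, 0, 0], 1]
    - [[0, 0, 0], [0, 0, 0], 1]
    - [[0, 0, 0], [0, 0, 0], 1]
    - [[0, 0, 0], [0, 0, 0], 1]
    - [[0, 0, -0.3], [0, 0, 0], 1]
    - [[0, 0, -0.4], [0, 0, 0], 1]
    - [[0, 0, -0.3], [0, 0, 0], 1]

```text
time_s: 5.78
tcp_pos: [0.5614, 0.2296, 0.2585]
tcp_rot: [0.001, 0.037, 0.999, 0.0]
contact_force: [1.0, -0.1, -0.2]
finger_gap: 0.0853
grasp_force: 0.0
```

```bash
python3 - <<'E'
from h import *
o=get_obs(); print(o['time_s'],o['torque'],o['contact_force'])
go([.647,-.001,.25],3.065)
E
```

```text
5.775 [ 0.02738041  0.02034107 -0.07754601] [ 0.95755178 -0.07778646 -0.16601365]
tool x yaw 3.067 tilt 0.002 pos [0.5614 0.2296 0.2585]
shift units [-0.683 -1.49   0.057] |mm| 246
turn units [0.001 0.003 0.003] deg [0.  0.1 0.1]
```

Request:
apply_moves:
  increments:
    - [[-0.114, -0.25, 0.01], [0, 0, 0], 1]
    - [[-0.114, -0.25, 0.01], [0, 0, 0], 1]
    - [[-0.114, -0.25, 0.01], [0, 0, 0], 1]
    - [[-0.114, -0.25, 0.01], [0, 0, 0], 1]
    - [[-0.114, -0.25, 0.01], [0, 0, 0], 1]
    - [[-0.114, -0.24, 0.01], [0, 0, 0], 1]
    - [[0, 0, 0], [0, 0, 0], 1]

```text
time_s: 6.65
tcp_pos: [0.6471, -0.0039, 0.2462]
tcp_rot: [-0.0, 0.039, 0.999, -0.0]
contact_force: [-0.1, 0.5, 0.2]
finger_gap: 0.0852
grasp_force: 0.0
```

```bash
python3 - <<'E'
from h import *
c=snap('wrist','w2',s=1.42); o=get_obs(); print(o['time_s'],o['tcp_pos'])
t=snap('top','top1')
E
```

```text
6.7 [ 0.64667125 -0.00221749  0.24630575]
```

View pics/w2.png

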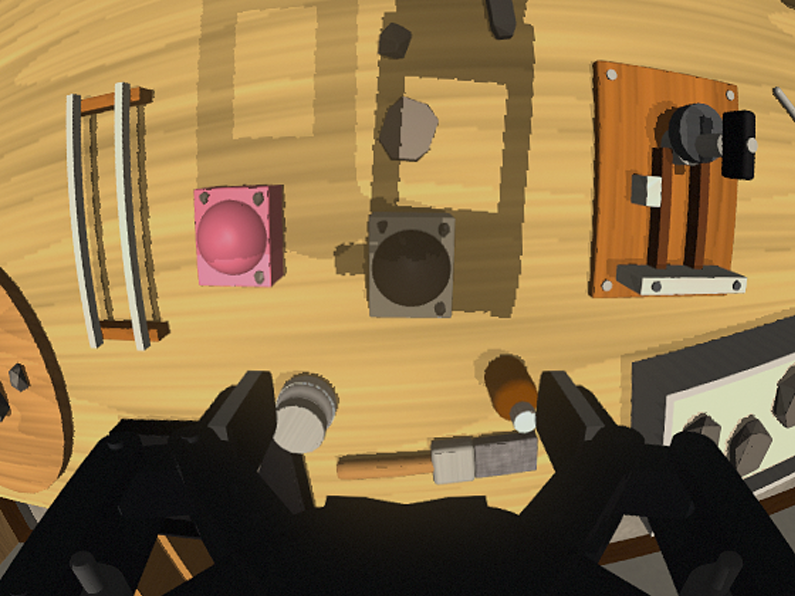

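The view shows the bed top corners at (369,209), (454,210), (452,318) and (370,319), with the egg at (411,268). The flake is at (408,130), the rack is at left and the clamp is backed off. I compute the positions.

```bash
python3 - <<'E'
from h import *
c=load('w2')
def P(n,pts,z):
    r=np.array([px(c,x/1.42-.15,y/1.42-.15,z,True)[:2] for x,y in pts]); print(n,np.round(r,4).tolist(),'mean',np.round(r.mean(0),4)); return r
def yaw(a,b): d=b-a; print('   yaw %.3f len %.3f'%(np.arctan2(d[1],d[0]),np.hypot(*d)))
b=P('bed',[(369,209),(454,210),(452,318),(370,319)],.038); yaw(b[0],b[3]);yaw(b[1],b[2]);yaw(b[0],b[1]);yaw(b[3],b[2])
P('egg',[(411,268)],.045)
P('flake',[(380,130),(405,96),(440,112),(437,135),(420,160),(395,163)],.01)
r=P('rack',[(73,96),(123,84),(140,348),(96,347)],.034); yaw(r[0],r[3]);yaw(r[1],r[2]);yaw(r[0],r[1])
P('dot',[(752,145)],.112)
f=P('fence back top edge?',[(622,277),(640,293),(733,276),(747,292)],.06)
go([.647,-.001,.25],3.065)
E
```

```text
bed [[0.602, -0.0256], [0.6074, 0.0347], [0.6879, 0.0287], [0.6839, -0.0328]] mean [0.6453 0.0013]
   yaw -0.087 len 0.082
   yaw -0.074 len 0.081
   yaw 1.482 len 0.061
   yaw 1.505 len 0.062
egg [[0.6458, 0.0009]] mean [0.6458 0.0009]
flake [[0.5439, -0.0144], [0.5189, 0.0066], [0.5333, 0.0321], [0.5511, 0.0284], [0.5695, 0.0141], [0.5704, -0.0051]] mean [0.5478 0.0103]
rack [[0.4691, -0.2745], [0.4735, -0.2185], [0.6979, -0.2412], [0.695, -0.2935]] mean [ 0.5839 -0.2569]
   yaw -0.084 len 0.227
   yaw -0.101 len 0.226
   yaw 1.493 len 0.056
dot [[0.561, 0.2354]] mean [0.561  0.2354]
fence back top edge? [[0.6598, 0.1556], [0.6733, 0.172], [0.6656, 0.2653], [0.6806, 0.2842]] mean [0.6698 0.2193]
tool x yaw 3.066 tilt 0.001 pos [ 0.6465 -0.0011  0.2464]
shift units [-0.003  0.001 -0.024] |mm| 4
turn units [ 0.001 -0.001  0.001] deg [ 0.  -0.   0.1]
```

Request:
apply_moves:
  increments:
    - [[-0.02, 0.014, 0.3], [0, 0, 0], 1]
    - [[0, 0, 0.35], [0, 0, 0], 1]
    - [[0, 0, 0.35], [0, 0, 0], 1]
    - [[0, 0, 0.3], [0, 0, 0], 1]
    - [[0, 0, 0.13], [0, 0, 0], 1]
    - [[0, 0, 0], [0, 0, 0], 1]

```text
time_s: 7.5
tcp_pos: [0.6489, 0.0019, 0.0313]
tcp_rot: [-0.001, 0.037, 0.999, 0.0]
contact_force: [-0.5, 0.0, 0.6]
finger_gap: 0.0854
grasp_force: 0.0
```

Request:
apply_moves:
  increments:
    - [[0, 0, 0], [0, 0, 0], 0]
    - [[0, 0, 0], [0, 0, 0], 0]
    - [[0, 0, 0], [0, 0, 0], 0]
    - [[0, 0, 0], [0, 0, 0], 0]
  newtons: 60

```text
time_s: 8.0
tcp_pos: [0.6523, 0.0007, 0.0355]
tcp_rot: [0.003, 0.037, 0.999, -0.0]
contact_force: [-0.3, 0.6, 7.1]
finger_gap: 0.0606
grasp_force: 68.4
```

```bash
python3 - <<'E'
from h import *
o=get_obs(); print(o['contact_force'],o['torque'],o['finger_gap'])
go([.6495,.001,.032],3.066)
E
```

```text
[-0.30534991  0.64510224  7.05040579] [0.0840466  0.11255975 0.00964532] 0.060615513440120894
tool x yaw 3.067 tilt 0.005 pos [0.6523 0.0007 0.0355]
shift units [0.019 0.001 0.024] |mm| 5
turn units [-0.     0.007  0.002] deg [-0.   0.3  0.1]
```

Request:
apply_moves:
  increments:
    - [[0, 0, -0.1], [0, 0, 0], 0]
    - [[0, 0, -0.3], [0, 0, 0], 0]
    - [[0, 0, -0.3], [0, 0, 0], 0]
    - [[0, 0, -0.3], [0, 0, 0], 0]
    - [[0, 0, 0], [0, 0, 0], 0]
    - [[0, 0, 0], [0, 0, 0], 0]

```text
time_s: 8.75
tcp_pos: [0.649, 0.0011, 0.1813]
tcp_rot: [-0.001, 0.037, 0.999, 0.0]
contact_force: [-0.9, 0.4, -4.2]
finger_gap: 0.0605
grasp_force: 67.2
```

```bash
python3 - <<'E'
from h import *
o=get_obs(); print(o['contact_force'],o['torque'],o['finger_gap'])
c=snap('wrist','w3',crop=(210,90,160,160),s=3.7)
go([.6326,.231,.19],3.087)
E
```

```text
[-0.88174746  0.41627404 -4.15726895] [ 0.01564521 -0.04360654  0.01646551] 0.06050717259604495
tool x yaw 3.067 tilt 0.004 pos [0.6484 0.0011 0.1801]
shift units [ 0.219  1.52  -0.065] |mm| 231
turn units [ 0.    -0.005 -0.025] deg [ 0.  -0.2 -1.1]
```

View pics/w3.png

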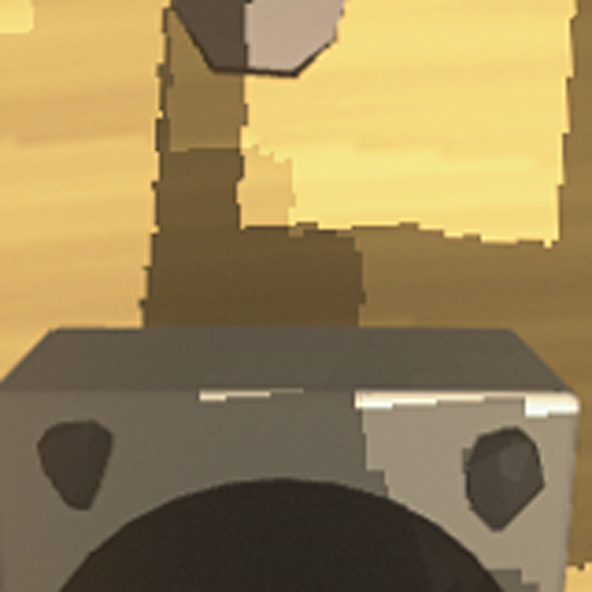

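The bed is held level. Its near top edge runs from (0,390) to (578,398) in the crop and its near bottom edge from (52,330) to (512,330). I compute the near face position in the hand.

```bash
python3 - <<'E'
from h import *
c=load('w3'); b=get_obs()['tcp_pos']
for n,p,z in [('tL',(0,390),.1826),('tR',(578,398),.1826),('bL',(52,330),.1446),('bR',(512,330),.1446)]:
    print(n,np.round(px(c,210+p[0]/3.7-.36,90+p[1]/3.7-.36,z,True)-b,4))
E
```

```text
tL [-0.0439 -0.0248  0.0025]
tR [-0.0386  0.0349  0.0025]
bL [-0.0434 -0.0265 -0.0355]
bR [-0.0388  0.0351 -0.0355]
```

Request:
apply_moves:
  increments:
    - [[0.041, 0.256, 0], [0, 0, 0], 0]
    - [[0.041, 0.256, 0], [0, 0, 0], 0]
    - [[0.041, 0.256, 0], [0, 0, 0], 0]
    - [[0.041, 0.256, 0], [0, 0, 0], 0]
    - [[0.04, 0.256, 0], [0, 0, 0], 0]
    - [[0.04, 0.253, 0], [0, 0, -0.02], 0]
    - [[0, 0, 0], [0, 0, 0], 0]
    - [[0, 0, 0], [0, 0, 0], 0]

```text
time_s: 9.8
tcp_pos: [0.6293, 0.2325, 0.1799]
tcp_rot: [-0.002, 0.029, 1.0, -0.001]
contact_force: [0.5, -0.9, -2.8]
finger_gap: 0.0607
grasp_force: 67.2
```

```bash
python3 - <<'E'
from h import *
c=snap('wrist','w4',crop=(180,40,200,150),s=4)
go([.629,.233,.115],3.082)
E
```

```text
tool x yaw 3.082 tilt 0.003 pos [0.6297 0.232  0.1803]
shift units [0.004 0.007 0.436] |mm| 65
turn units [-0.002 -0.004  0.001] deg [-0.1 -0.2  0. ]
```

View pics/w4.png

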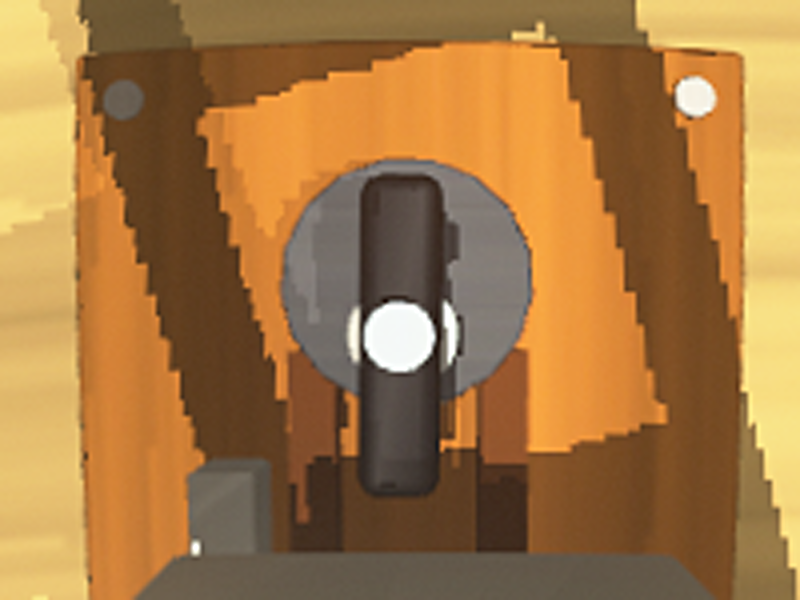

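The bar is aligned with the jig's x, with its dot at (399,337) and its near end at (399,495). The bed's near bottom edge runs from (178,555) to (672,555), and the stop is at (230,470).

```bash
python3 - <<'E'
from h import *
c=load('w4'); b=get_obs()['tcp_pos']
def q(n,p,z): print(n,np.round(px(c,180+p[0]/4-.37,40+p[1]/4-.37,z,True),4))
q('dot',(399,337),.112);q('barend',(399,495),.112);q('barfar',(400,177),.112)
z=b[2]-.0355
q('bL',(178,555),z);q('bR',(672,555),z)
q('stop top far L',(190,478),.04);q('stop top far R corner',(256,478),.04)
q('bearer outer L',(288,400),.03);q('bearer outer R',(528,400),.03)
q('boardL',(80,60),.012);q('boardR',(742,60),.012)
E
```

```text
dot [0.5609 0.234  0.112 ]
barend [0.5839 0.2326 0.112 ]
barfar [0.5376 0.2355 0.112 ]
bL [0.5852 0.2059 0.1448]
bR [0.5887 0.2665 0.1448]
stop top far L [0.5868 0.1884 0.04  ]
stop top far R corner [0.5878 0.2019 0.04  ]
bearer outer L [0.573  0.2085 0.03  ]
bearer outer R [0.576  0.2581 0.03  ]
boardL [0.4919 0.1646 0.012 ]
boardR [0.5011 0.3117 0.012 ]
```

Request:
apply_moves:
  increments:
    - [[0.008, 0, 0.15], [0, 0, 0], 0]
    - [[0, 0, 0.15], [0, 0, 0], 0]
    - [[0, 0, 0.1], [0, 0, 0], 0]
    - [[0, 0, 0.1], [0, 0, 0], 0]
    - [[0, 0, 0], [0, 0, 0], 0]
    - [[0, 0, 0], [0, 0, 0], 0]

```text
time_s: 10.6
tcp_pos: [0.6298, 0.2332, 0.1079]
tcp_rot: [0.001, 0.029, 1.0, 0.0]
contact_force: [-0.5, 0.8, -3.2]
finger_gap: 0.0604
grasp_force: 67.1
```

```bash
python3 - <<'E'
from h import *
print(get_obs()['contact_force'],get_obs()['torque']);go([.6285,.232,.0655],3.082)
E
```

```text
[-0.52091624  0.75726978 -3.23876716] [-0.00579736 -0.04481671 -0.01677043]
tool x yaw 3.083 tilt 0.001 pos [0.6298 0.2332 0.1079]
shift units [ 0.008 -0.008  0.282] |mm| 42
turn units [0.    0.001 0.001] deg [0.  0.1 0.1]
```

Request:
apply_moves:
  increments:
    - [[0.004, 0, 0.05], [0, 0, 0], 0]
    - [[0, 0, 0.05], [0, 0, 0], 0]
    - [[0, 0, 0.05], [0, 0, 0], 0]
    - [[0, 0, 0], [0, 0, 0], 0]
    - [[0, 0, 0], [0, 0, 0], 0]

```text
time_s: 11.22
tcp_pos: [0.6287, 0.2331, 0.0847]
tcp_rot: [0.0, 0.029, 1.0, 0.0]
contact_force: [0.2, -0.8, -3.2]
finger_gap: 0.0607
grasp_force: 73.4
```

Request:
apply_moves:
  increments:
    - [[0, 0, 0.04], [0, 0, 0], 0]
    - [[0, 0, 0.04], [0, 0, 0], 0]
    - [[0, 0, 0], [0, 0, 0], 0]
    - [[0, 0, 0], [0, 0, 0], 0]

```text
time_s: 11.72
tcp_pos: [0.6286, 0.2331, 0.0726]
tcp_rot: [-0.0, 0.029, 1.0, -0.0]
contact_force: [-0.1, 0.6, -3.3]
finger_gap: 0.0607
grasp_force: 73.5
```

Request:
apply_moves:
  increments:
    - [[0, 0, 0.03], [0, 0, 0], 0]
    - [[0, 0, 0.02], [0, 0, 0], 0]
    - [[0, 0, 0], [0, 0, 0], 0]
    - [[0, 0, 0], [0, 0, 0], 0]

```text
time_s: 12.22
tcp_pos: [0.6287, 0.2331, 0.0656]
tcp_rot: [0.0, 0.029, 1.0, 0.0]
contact_force: [-1.6, -0.6, 1.8]
finger_gap: 0.0604
grasp_force: 74.1
```

Request:
apply_moves:
  increments:
    - [[0, -0.015, 0], [0, 0, 0], 0]
    - [[0, -0.01, 0], [0, 0, 0], 0]
    - [[-0.01, 0, 0], [0, 0, 0], 0]
    - [[-0.01, 0, 0], [0, 0, 0], 0]
    - [[0, 0, 0], [0, 0, 0], 0]
    - [[0, 0, 0], [0, 0, 0], 0]

```text
time_s: 12.98
tcp_pos: [0.6306, 0.2292, 0.0656]
tcp_rot: [-0.001, 0.029, 1.0, -0.0]
contact_force: [-6.5, 0.3, 6.5]
finger_gap: 0.0604
grasp_force: 74.9
```

Request:
apply_moves:
  increments:
    - [[0, -0.008, 0], [0, 0, 0], 0]
    - [[0, -0.008, 0], [0, 0, 0], 0]
    - [[-0.006, 0, 0], [0, 0, 0], 0]
    - [[0, 0, 0], [0, 0, 0], 0]
    - [[0, 0, 0], [0, 0, 0], 0]

```text
time_s: 13.6
tcp_pos: [0.6306, 0.2287, 0.0656]
tcp_rot: [-0.002, 0.029, 1.0, 0.001]
contact_force: [-7.4, 7.1, 7.5]
finger_gap: 0.0611
grasp_force: 74.9
```

Request:
apply_moves:
  increments:
    - [[0, 0, 0], [0, 0, 0], 1]
    - [[0, 0, 0], [0, 0, 0], 1]
    - [[0, 0, 0], [0, 0, 0], 1]
    - [[0, 0, 0], [0, 0, 0], 1]
    - [[0, 0, -0.3], [0, 0, 0], 1]
    - [[0, 0, -0.3], [0, 0, 0], 1]
    - [[0, 0, -0.3], [0, 0, 0], 1]
    - [[0, 0, 0], [0, 0, 0], 1]

```text
time_s: 14.6
tcp_pos: [0.6352, 0.2273, 0.2063]
tcp_rot: [0.005, 0.029, 1.0, 0.001]
contact_force: [0.0, -0.5, 0.2]
finger_gap: 0.0857
grasp_force: 0.0
```

```bash
python3 - <<'E'
from h import *
go([.5612,.2326,.2],3.081)
E
```

```text
tool x yaw 3.083 tilt 0.010 pos [0.6352 0.2273 0.2063]
shift units [0.495 0.006 0.037] |mm| 74
turn units [0.003 0.012 0.002] deg [0.2 0.5 0.1]
```

Request:
apply_moves:
  increments:
    - [[0.245, 0.01, 0], [0, 0, 0], 1]
    - [[0.24, 0.01, 0], [0, 0, 0], 1]
    - [[0, 0, 0], [0, 0, 0], 1]
    - [[0, 0, 0], [0, 0, 0], 1]
    - [[0, 0, 0], [0, 0, 0], 1]

```text
time_s: 15.22
tcp_pos: [0.5606, 0.2338, 0.2001]
tcp_rot: [0.0, 0.03, 1.0, 0.0]
contact_force: [0.4, -0.4, -0.5]
finger_gap: 0.0854
grasp_force: 0.0
```

```bash
python3 - <<'E'
from h import *
go([.5612,.2326,.105],3.081)
c=snap('wrist','w5',s=1.42)
E
```

```text
tool x yaw 3.082 tilt 0.000 pos [0.5606 0.2338 0.2001]
shift units [-0.004 -0.008  0.634] |mm| 95
turn units [0.    0.001 0.002] deg [0.  0.  0.1]
```

View pics/w5.png

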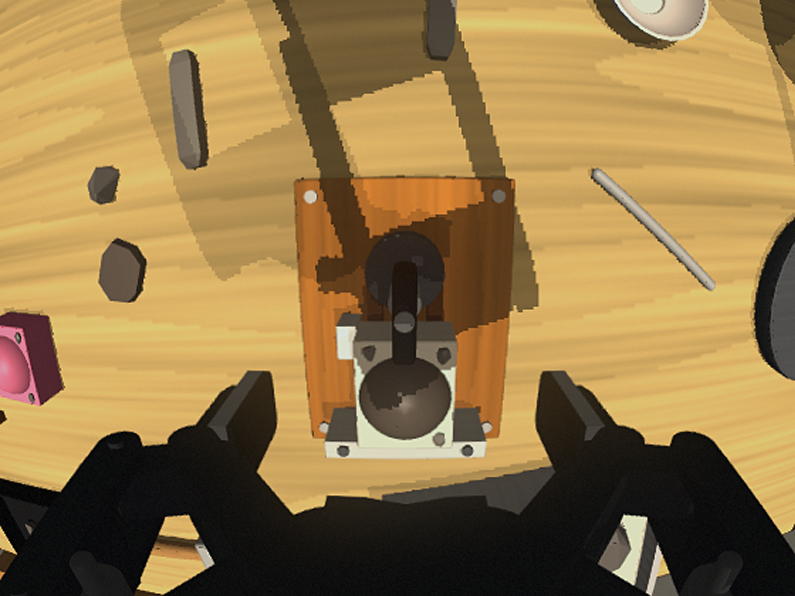

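The bed is seated: its front is against the fence at (405,440) and its side against the stop at (345,335). I grip the clamp bar now.

Request:
apply_moves:
  increments:
    - [[-0.004, -0.006, 0.22], [0, 0, 0], 1]
    - [[0, 0, 0.22], [0, 0, 0], 1]
    - [[0, 0, 0.195], [0, 0, 0], 1]
    - [[0, 0, 0], [0, 0, 0], 1]
    - [[0, 0, 0], [0, 0, 0], 0]
    - [[0, 0, 0], [0, 0, 0], 0]
    - [[0, 0, 0], [0, 0, 0], 0]
    - [[0, 0, 0], [0, 0, 0], 0]
  newtons: 40

```text
time_s: 16.27
tcp_pos: [0.5608, 0.2331, 0.106]
tcp_rot: [0.001, 0.029, 1.0, 0.0]
contact_force: [-2.0, -1.4, 14.3]
finger_gap: 0.0124
grasp_force: 8.5
```

Request:
apply_moves:
  increments:
    - [[0, 0, 0], [0, 0, 0], 0]
    - [[0, 0, 0], [0, 0, 0], 0]
    - [[0, 0, 0], [0, 0, 0.2], 0]
    - [[0, 0, 0], [0, 0, 0.2], 0]
    - [[0, 0, 0], [0, 0, 0.2], 0]
    - [[0, 0, 0], [0, 0, 0.2], 0]
    - [[0, 0, 0], [0, 0, 0.2], 0]
    - [[0, 0, 0], [0, 0, 0.2], 0]

```text
time_s: 17.27
tcp_pos: [0.561, 0.2333, 0.1062]
tcp_rot: [0.001, 0.482, 0.876, 0.001]
contact_force: [-0.8, -0.5, 4.2]
finger_gap: 0.0114
grasp_force: 56.8
```

```bash
python3 - <<'E'
from h import *
o=get_obs();print(o['torque'],o['contact_force'],o['finger_gap'],o['grasp_force'])
go([.5612,.2326,.105],1.09)
E
```

```text
[-0.12045218 -0.0125767   0.11104278] [-0.75068995 -0.49505393  4.23811504] 0.011388044044540198 56.797402650117874
tool x yaw 2.136 tilt 0.002 pos [0.561  0.2333 0.1062]
shift units [-0.005 -0.002  0.008] |mm| 1
turn units [ 0.003 -0.     1.331] deg [ 0.1 -0.  59.9]
```

Request:
apply_moves:
  increments:
    - [[0, 0, 0], [0, 0, 0.2], 0]
    - [[0, 0, 0], [0, 0, 0.2], 0]
    - [[0, 0, 0], [0, 0, 0.2], 0]
    - [[0, 0, 0], [0, 0, 0.2], 0]
    - [[0, 0, 0], [0, 0, 0.15], 0]
    - [[0, 0, 0], [0, 0, 0.1], 0]
    - [[0, 0, 0], [0, 0, 0], 0]

```text
time_s: 18.15
tcp_pos: [0.5614, 0.2334, 0.1062]
tcp_rot: [0.001, 0.791, 0.612, 0.001]
contact_force: [1.7, 1.2, 4.0]
finger_gap: 0.0112
grasp_force: 56.9
```

```bash
python3 - <<'E'
from h import *
o=get_obs();print(o['torque'],o['contact_force'],o['finger_gap'],o['grasp_force'])
go([.5612,.2326,.105],1.09)
E
```

```text
[-0.12163576 -0.14946753 -0.08543793] [1.72079646 1.2392009  3.97786073] 0.011197044758091038 56.9034880399704
tool x yaw 1.316 tilt 0.003 pos [0.5614 0.2334 0.1062]
shift units [-0.005  0.     0.008] |mm| 1
turn units [ 0.003 -0.002  0.288] deg [ 0.1 -0.1 13. ]
```

Request:
apply_moves:
  increments:
    - [[0, 0, 0], [0, 0, 0.1], 0]
    - [[0, 0, 0], [0, 0, 0.08], 0]
    - [[0, 0, 0], [0, 0, 0], 0]
    - [[0, 0, 0], [0, 0, 0], 0]

```text
time_s: 18.65
tcp_pos: [0.5614, 0.2333, 0.1061]
tcp_rot: [0.0, 0.832, 0.555, 0.001]
contact_force: [2.0, 0.8, 5.3]
finger_gap: 0.0111
grasp_force: 57.1
```

```bash
python3 - <<'E'
from h import *
o=get_obs();print(o['torque'],o['contact_force'])
go([.5612,.2326,.105],1.09)
E
```

```text
[-0.08039883 -0.17827142 -0.09481904] [2.0473952  0.76513683 5.30009683]
tool x yaw 1.177 tilt 0.003 pos [0.5614 0.2333 0.1061]
shift units [-0.005  0.     0.008] |mm| 1
turn units [ 0.003 -0.002  0.111] deg [ 0.1 -0.1  5. ]
```

Request:
apply_moves:
  increments:
    - [[0, 0, 0], [0, 0, 0.04], 0]
    - [[0, 0, 0], [0, 0, 0.04], 0]
    - [[0, 0, 0], [0, 0, 0.02], 0]
    - [[0, 0, 0], [0, 0, 0], 0]
    - [[0, 0, 0], [0, 0, 0], 0]

```text
time_s: 19.27
tcp_pos: [0.5614, 0.2334, 0.1062]
tcp_rot: [0.001, 0.852, 0.523, 0.001]
contact_force: [2.1, 0.4, 6.2]
finger_gap: 0.0113
grasp_force: 59.6
```

```bash
python3 - <<'E'
from h import *
o=get_obs();print(o['torque'],o['contact_force'])
go([.5612,.2326,.105],1.09)
E
```

```text
[-0.08699041 -0.19550646  0.90744685] [2.06651967 0.35765843 6.19752814]
tool x yaw 1.101 tilt 0.003 pos [0.5614 0.2334 0.1062]
shift units [-0.005  0.001  0.008] |mm| 1
turn units [ 0.003 -0.002  0.014] deg [ 0.1 -0.1  0.6]
```

Request:
apply_moves:
  increments:
    - [[0, 0, 0], [0, 0, 0], 0.4]
    - [[0, 0, 0], [0, 0, 0], 0.4]
    - [[0, 0, 0], [0, 0, 0], 0.4]
    - [[0, 0, -0.3], [0, 0, 0], 0.4]
    - [[0, 0, -0.4], [0, 0, 0], 0.4]
    - [[0, 0, -0.3], [0, 0, 0], 1]
    - [[0, 0, 0], [0, 0, 0], 1]

```text
time_s: 20.15
tcp_pos: [0.5626, 0.2337, 0.2602]
tcp_rot: [0.001, 0.853, 0.521, 0.004]
contact_force: [-0.1, -0.6, -0.6]
finger_gap: 0.0693
grasp_force: 0.0
```

```bash
python3 - <<'E'
from h import *
c=snap('wrist','w6',s=1.42); snap('top','top2')
go([.548,.007,.25],3.1)
E
```

```text
tool x yaw 1.096 tilt 0.000 pos [0.5601 0.233  0.2549]
shift units [-1.377  0.617  0.032] |mm| 226
turn units [ 0.     0.    -2.551] deg [   0.     0.  -114.8]
```

View pics/w6.png

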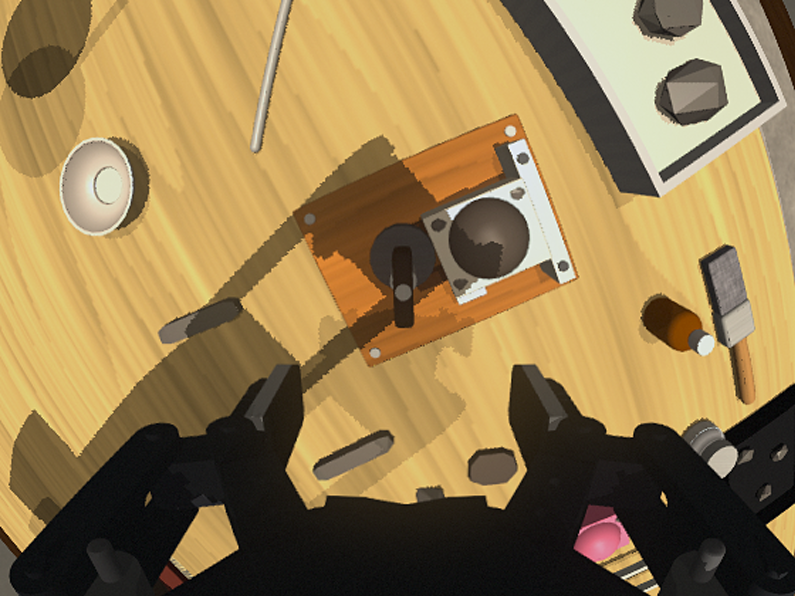

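The clamp stayed put: its bar is vertical in the picture at (403,290), parallel to tool x. The egg is at (489,238) and the flake at (493,466). I move over the flake.

Request:
apply_moves:
  increments:
    - [[-0.23, 0.103, 0], [0, 0, 0], 1]
    - [[-0.23, 0.103, 0], [0, 0, 0], 1]
    - [[-0.23, 0.103, 0], [0, 0, 0], 1]
    - [[-0.23, 0.103, 0], [0, 0, 0], 1]
    - [[-0.23, 0.103, 0.1], [0, 0, 0], 1]
    - [[-0.23, 0.103, 0.1], [0, 0, 0], 1]

```text
time_s: 21.0
tcp_pos: [0.5466, 0.0055, 0.2222]
tcp_rot: [-0.001, 0.854, 0.521, -0.001]
contact_force: [0.5, 0.5, -0.4]
finger_gap: 0.0853
grasp_force: 0.0
```

Request:
apply_moves:
  increments:
    - [[0, 0, 0], [0, 0, -0.23], 1]
    - [[0, 0, 0], [0, 0, -0.23], 1]
    - [[0, 0, 0], [0, 0, -0.23], 1]
    - [[0, 0, 0], [0, 0, -0.23], 1]
    - [[0, 0, 0], [0, 0, -0.23], 1]
    - [[0, 0, 0], [0, 0, -0.23], 1]
    - [[0, 0, 0], [0, 0, -0.23], 1]
    - [[0, 0, 0], [0, 0, -0.23], 1]

```text
time_s: 22.0
tcp_pos: [0.5466, 0.0067, 0.2222]
tcp_rot: [-0.002, 0.293, 0.956, -0.0]
contact_force: [-1.2, -0.3, 0.4]
finger_gap: 0.0855
grasp_force: 0.0
```

Request:
apply_moves:
  increments:
    - [[0, 0, 0], [0, 0, -0.23], 1]
    - [[0, 0, 0], [0, 0, -0.23], 1]
    - [[0, 0, 0], [0, 0, -0.2], 1]
    - [[0, 0, 0], [0, 0, 0], 1]
    - [[0, 0, 0], [0, 0, 0], 1]

```text
time_s: 22.62
tcp_pos: [0.5474, 0.0066, 0.2236]
tcp_rot: [-0.001, 0.043, 0.999, 0.0]
contact_force: [-0.5, 0.1, -0.7]
finger_gap: 0.0853
grasp_force: 0.0
```

```bash
python3 - <<'E'
from h import *
c=load('w6')
for p,z in [((489,238),.06),((403,292),.112)]: print(px(c,p[0]/1.42-.15,p[1]/1.42-.15,z,True))
c=snap('wrist','w7',crop=(200,110,200,150),s=4)
go([.548,.007,.23],3.1)
E
```

```text
[0.62683636 0.22893342 0.06      ]
[0.56074599 0.23380049 0.112     ]
tool x yaw 3.057 tilt 0.002 pos [0.5476 0.0066 0.224 ]
shift units [-0.003  0.003 -0.04 ] |mm| 6
turn units [ 0.    -0.002 -0.055] deg [ 0.  -0.1 -2.5]
```

View pics/w7.png

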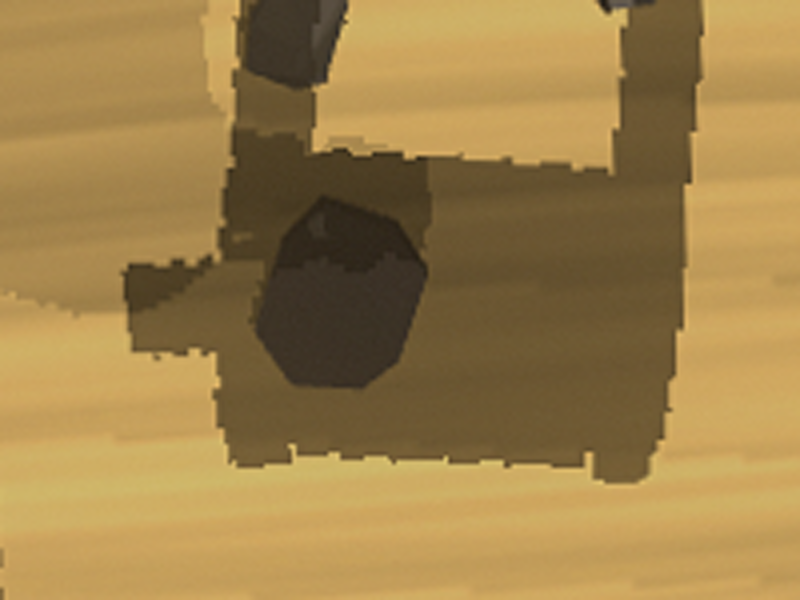

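The flake's vertices are at (322,197), (392,218), (427,268), (400,360), (365,388), (292,384), (256,320) and (282,240). Its parallel edges are the right side, (427,268) to (400,360), and the left side, (282,240) to (256,320).

```bash
python3 - <<'E'
from h import *
c=load('w7')
V=[(322,197),(392,218),(427,268),(400,360),(365,388),(292,384),(256,320),(282,240)]
w=np.array([px(c,200+x/4-.37,110+y/4-.37,.008,True)[:2] for x,y in V])
print(np.round(w,4).tolist())
for a,b in [(2,3),(7,6)]: d=w[b]-w[a];print('yaw',np.arctan2(d[1],d[0]))
d=(w[3]-w[2])/np.linalg.norm(w[3]-w[2])+(w[6]-w[7])/np.linalg.norm(w[6]-w[7]);th=np.arctan2(d[1],d[0])
ex=np.array([np.cos(th),np.sin(th)]);ey=np.array([-ex[1],ex[0]])
px_,py_=w@ex,w@ey;print(th,np.ptp(px_),np.ptp(py_))
ctr=ex*(px_.max()+px_.min())/2+ey*(py_.max()+py_.min())/2;print('ctr',ctr)
go([ctr[0],ctr[1],.05],th+np.pi)
E
```

```text
[[0.5165, 0.0048], [0.5236, 0.0224], [0.5375, 0.0305], [0.5617, 0.0216], [0.5686, 0.0117], [0.5659, -0.0077], [0.5476, -0.0156], [0.5269, -0.0066]]
yaw -0.354007874944402
yaw -0.40652982700404156
-0.3802688509742218 0.050442367384381015 0.03972333597444355
ctr [0.54458692 0.00702984]
tool x yaw 3.057 tilt 0.002 pos [0.5476 0.0066 0.224 ]
shift units [1.80e-02 1.00e-03 1.16e+00] |mm| 174
turn units [-0.    -0.002  0.376] deg [-0.  -0.1 16.9]
```

Request:
apply_moves:
  increments:
    - [[0.018, 0.001, 0.25], [0, 0, 0], 0.6]
    - [[0, 0, 0.3], [0, 0, 0.19], 0.6]
    - [[0, 0, 0.3], [0, 0, 0.187], 0.6]
    - [[0, 0, 0.23], [0, 0, 0], 0.6]
    - [[0, 0, 0], [0, 0, 0], 0.6]
    - [[0, 0, 0], [0, 0, 0], 0.6]

```text
time_s: 23.42
tcp_pos: [0.5463, 0.0068, 0.0642]
tcp_rot: [0.001, 0.188, 0.982, 0.0]
contact_force: [0.5, -1.0, 0.2]
finger_gap: 0.0515
grasp_force: 0.0
```

```bash
python3 - <<'E'
from h import *
print(get_obs()['finger_gap']);go([.5446,.007,.023],2.761)
c=snap('wrist','w8')
E
```

```text
0.05145130011315616
tool x yaw 2.763 tilt 0.002 pos [0.5463 0.0068 0.0642]
shift units [ 0.011 -0.003  0.275] |mm| 41
turn units [0.    0.002 0.002] deg [0.  0.1 0.1]
```

Request:
apply_moves:
  increments:
    - [[0.009, -0.002, 0.14], [0, 0, 0], 0.6]
    - [[0, 0, 0.1], [0, 0, 0], 0.6]
    - [[0, 0, 0.035], [0, 0, 0], 0.6]
    - [[0, 0, 0], [0, 0, 0], 0.6]
    - [[0, 0, 0], [0, 0, 0], 0.6]

```text
time_s: 24.1
tcp_pos: [0.5446, 0.0071, 0.0224]
tcp_rot: [0.001, 0.188, 0.982, 0.0]
contact_force: [-0.6, 0.1, 0.7]
finger_gap: 0.0518
grasp_force: 0.0
```

Request:
apply_moves:
  increments:
    - [[0, 0, 0], [0, 0, 0], 0]
    - [[0, 0, 0], [0, 0, 0], 0]
    - [[0, 0, 0], [0, 0, 0], 0]
    - [[0, 0, 0], [0, 0, 0], 0]
  newtons: 25

```text
time_s: 24.6
tcp_pos: [0.5447, 0.0071, 0.0225]
tcp_rot: [0.001, 0.188, 0.982, 0.0]
contact_force: [-1.1, 0.4, 5.9]
finger_gap: 0.0383
grasp_force: 26.0
```

Request:
apply_moves:
  increments:
    - [[0, 0, -0.15], [0, 0, 0], 0]
    - [[0, 0, -0.35], [0, 0, 0], 0]
    - [[0, 0, -0.35], [0, 0, 0], 0]
    - [[0, 0, -0.15], [0, 0, 0], 0]
    - [[0, 0, 0], [0, 0, 0], 0]
  newtons: 35

```text
time_s: 25.22
tcp_pos: [0.5453, 0.007, 0.1737]
tcp_rot: [0.002, 0.188, 0.982, 0.0]
contact_force: [0.7, -0.0, -0.7]
finger_gap: 0.0378
grasp_force: 35.7
```

```bash
python3 - <<'E'
from h import *
go([.627,.2288,.17],2.761)
c=snap('wrist','w9',crop=(180,130,200,150),s=4)
E
```

```text
tool x yaw 2.763 tilt 0.004 pos [0.5453 0.007  0.1737]
shift units [0.04  1.575 0.026] |mm| 236
turn units [0.001 0.005 0.003] deg [0.1 0.2 0.1]
```

View pics/w9.png

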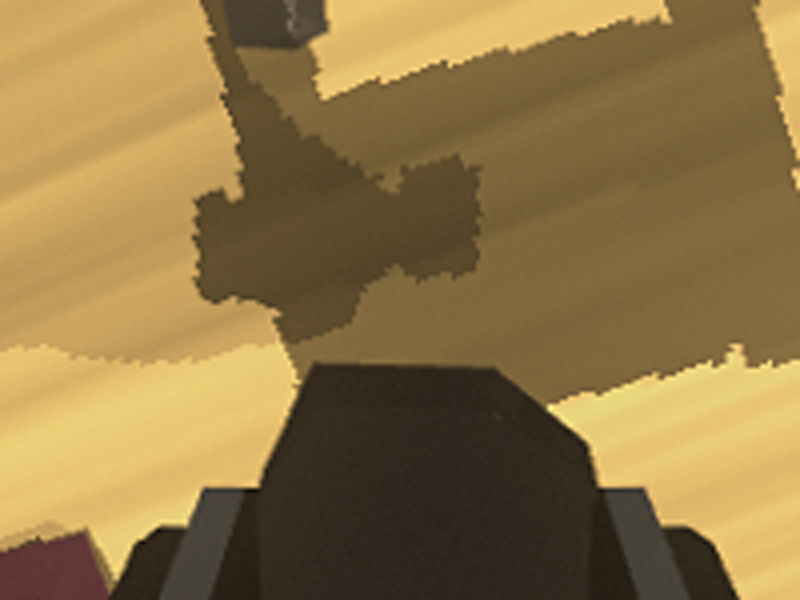

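The flake is held flat; its near bottom edge runs from (313,365) to (495,370). I check its offset in the hand.

```bash
python3 - <<'E'
from h import *
c=load('w9'); o=get_obs(); b=o['tcp_pos']; tx=np.array([np.cos(2.763),np.sin(2.763)]);ty=np.array([np.sin(2.763),-np.cos(2.763)])
for p in [(313,365),(495,370)]:
    w=px(c,180+p[0]/4-.37,130+p[1]/4-.37,b[2]-.0225,True); d=w[:2]-b[:2]; print(d@tx,d@ty)
ctr=np.array([.5446,.0070])
for v in [(.5165,.0048),(.5236,.0224)]: d=np.array(v)-ctr; print('exp',d@tx,d@ty)
E
```

```text
0.02294060277267419 -0.01176371286427665
0.022321920214814096 0.009570463088059882
exp 0.025296970064821834 -0.012430338110425992
exp 0.025204942820898267 0.006547584088444351
```

Request:
apply_moves:
  increments:
    - [[0.01, 0.225, 0], [0, 0, 0], 0]
    - [[0.01, 0.225, 0], [0, 0, 0], 0]
    - [[0.01, 0.225, 0], [0, 0, 0], 0]
    - [[0.01, 0.225, 0], [0, 0, 0], 0]
    - [[0.01, 0.225, 0], [0, 0, 0], 0]
    - [[0.005, 0.225, 0], [0, 0, 0], 0]
    - [[0, 0.225, 0], [0, 0, 0], 0]
    - [[0, 0, 0], [0, 0, 0], 0]

```text
time_s: 26.28
tcp_pos: [0.6224, 0.2315, 0.1683]
tcp_rot: [-0.002, 0.187, 0.982, -0.001]
contact_force: [-0.5, -0.0, -0.9]
finger_gap: 0.0382
grasp_force: 35.7
```

Request:
apply_moves:
  increments:
    - [[0, 0, 0.15], [0, 0, 0], 0]
    - [[0, 0, 0.1], [0, 0, 0], 0]
    - [[0, 0, 0.08], [0, 0, 0], 0]
    - [[0, 0, 0], [0, 0, 0], 0]
    - [[0, 0, 0], [0, 0, 0], 0]
    - [[0, 0, 0], [0, 0, 0], 0]

```text
time_s: 27.02
tcp_pos: [0.6243, 0.2299, 0.1233]
tcp_rot: [0.001, 0.188, 0.982, 0.0]
contact_force: [-0.7, -1.1, 0.4]
finger_gap: 0.038
grasp_force: 35.7
```

```bash
python3 - <<'E'
from h import *
go([.6251,.2295,.1125],2.761); print(get_obs()['contact_force'])
E
```

```text
tool x yaw 2.763 tilt 0.002 pos [0.6243 0.2299 0.1233]
shift units [-0.006 -0.     0.072] |mm| 11
turn units [0.001 0.002 0.003] deg [0.1 0.1 0.1]
[-0.69553682 -1.06428871  0.38407074]
```

Request:
apply_moves:
  increments:
    - [[-0.006, 0, 0.03], [0, 0, 0], 0]
    - [[0, 0, 0.025], [0, 0, 0], 0]
    - [[0, 0, 0.01], [0, 0, 0], 0]
    - [[0, 0, 0], [0, 0, 0], 0]
    - [[0, 0, 0], [0, 0, 0], 0]

```text
time_s: 27.65
tcp_pos: [0.6244, 0.2294, 0.1125]
tcp_rot: [-0.0, 0.188, 0.982, -0.0]
contact_force: [-1.1, 0.2, 1.3]
finger_gap: 0.0377
grasp_force: 35.9
```

Request:
apply_moves:
  increments:
    - [[0, 0, 0.007], [0, 0, 0], 0]
    - [[0, 0, 0], [0, 0, 0], 0]
    - [[0, 0, 0], [0, 0, 0], 0]

```text
time_s: 28.02
tcp_pos: [0.6245, 0.2295, 0.1124]
tcp_rot: [0.0, 0.188, 0.982, -0.0]
contact_force: [-3.8, -1.4, 6.5]
finger_gap: 0.0378
grasp_force: 36.5
```

Request:
apply_moves:
  increments:
    - [[0, 0, -0.004], [0, 0, 0], 0]
    - [[0, 0, 0], [0, 0, 0], 0.5]
    - [[0, 0, 0], [0, 0, 0], 0.55]
    - [[0, 0, 0], [0, 0, 0], 0.6]
    - [[0, 0, 0], [0, 0, 0], 0.7]
    - [[0, 0, 0], [0, 0, 0], 0.8]
    - [[0, 0, 0], [0, 0, 0], 0.8]
    - [[0, 0, 0], [0, 0, 0], 0.8]

```text
time_s: 29.02
tcp_pos: [0.6244, 0.2294, 0.112]
tcp_rot: [0.0, 0.188, 0.982, 0.0]
contact_force: [0.5, 0.0, 0.2]
finger_gap: 0.0683
grasp_force: 0.0
```

Request:
apply_moves:
  increments:
    - [[0, 0, -0.05], [0, 0, 0], 0.8]
    - [[0, 0, -0.2], [0, 0, 0], 0.8]
    - [[0, 0, -0.3], [0, 0, 0], 0.8]
    - [[0, 0, -0.3], [0, 0, 0], 0.8]
    - [[0, 0, 0], [0, 0, 0], 1]
    - [[0, 0, 0], [0, 0, 0], 1]

```text
time_s: 29.78
tcp_pos: [0.6243, 0.2294, 0.2397]
tcp_rot: [0.0, 0.188, 0.982, 0.0]
contact_force: [0.1, -0.6, -0.3]
finger_gap: 0.0855
grasp_force: 0.0
```

```bash
python3 - <<'E'
from h import *
c=snap('wrist','w10',s=1.42)
go([.428,.085,.25],3.1)
E
```

```text
tool x yaw 2.763 tilt 0.002 pos [0.6237 0.2293 0.2384]
shift units [ 0.858 -1.376 -0.075] |mm| 243
turn units [-0.001 -0.002 -0.429] deg [ -0.   -0.1 -19.3]
```

View pics/w10.png

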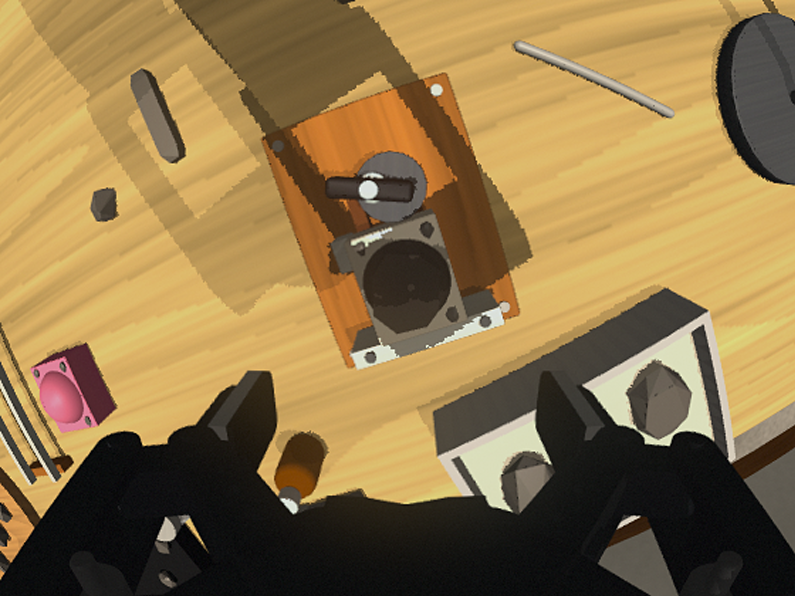

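The flake has left the hand and a dark disc sits over the egg at (407,287); I'll verify it numerically later. Splinter A runs from (143,70) to (175,160). Next I go over it.

Request:
apply_moves:
  increments:
    - [[0.172, -0.275, 0], [0, 0, 0], 1]
    - [[0.172, -0.275, 0], [0, 0, 0], 1]
    - [[0.172, -0.275, 0], [0, 0, 0], 1]
    - [[0.172, -0.275, 0], [0, 0, 0], 1]
    - [[0.172, -0.275, 0], [0, 0, 0], 1]
    - [[0, 0, 0], [0, 0, -0.2], 1]
    - [[0, 0, 0], [0, 0, -0.2], 1]
    - [[0, 0, 0], [0, 0, 0], 1]

```text
time_s: 30.82
tcp_pos: [0.4275, 0.0853, 0.2382]
tcp_rot: [-0.001, 0.033, 0.999, -0.0]
contact_force: [-0.3, -0.2, 0.8]
finger_gap: 0.0856
grasp_force: 0.0
```

```bash
cat >> h.py <<'E'
def spl(c,fish,z=.012,lo=200,hi=3000):
    f=c['frame'];hsv=cv2.cvtColor(f,cv2.COLOR_RGB2HSV)
    m=((hsv[...,1]<95)&(hsv[...,2]>25)).astype(np.uint8)
    n,l,st,ce=cv2.connectedComponentsWithStats(m)
    for i in range(1,n):
        if not lo<st[i,4]<hi: continue
        p=np.argwhere(l==i)[:,::-1].astype(float)
        w=np.array([px(c,u,v,z,fish)[:2] for u,v in p]); r=cv2.minAreaRect((w*1000).astype(np.float32))
        k=np.linalg.svd(w-w.mean(0),full_matrices=False)[2][0]
        if max(r[1])<130: print('px',np.round(ce[i]),'n',st[i,4],'c',np.round(np.array(r[0])/1000,4),'size',np.round(sorted(r[1])),'yaw %.3f'%np.arctan(k[1]/k[0]))
E
python3 - <<'E'
from h import *
c=snap('wrist','w11'); t=snap('top','top3')
spl(c,True); print('top'); spl(t,False,lo=60,hi=500)
t0=load('top0');print('top0');spl(t0,False,lo=60,hi=500)
go([.428,.085,.06],3.17)
E
```

```text
px [542. 119.] n 2154 c [0.3519 0.4322] size [78. 92.] yaw 0.022
px [442. 128.] n 1252 c [0.3692 0.269 ] size [25. 88.] yaw -0.135
px [285. 186.] n 1152 c [0.4279 0.0855] size [18. 89.] yaw 0.062
px [215. 228.] n 377 c [0.4703 0.0026] size [22. 31.] yaw -0.600
px [ 62. 273.] n 666 c [ 0.5336 -0.2438] size [ 20. 121.] yaw -0.097
px [163. 285.] n 584 c [ 0.5409 -0.0783] size [25. 89.] yaw -0.701
px [408. 285.] n 565 c [0.5624 0.2343] size [23. 87.] yaw 0.567
px [434. 290.] n 260 c [0.5762 0.2725] size [16. 51.] yaw 0.761
px [380. 321.] n 355 c [0.6192 0.1995] size [17. 67.] yaw 0.365
px [ 61. 407.] n 292 c [ 0.8549 -0.4115] size [54. 83.] yaw -0.435
px [510. 408.] n 235 c [0.9186 0.5266] size [45. 84.] yaw 0.215
top
px [259. 134.] n 350 c [0.8398 0.0535] size [41. 97.] yaw -1.527
px [451. 137.] n 81 c [ 0.8256 -0.5886] size [26. 41.] yaw -0.090
px [306. 153.] n 217 c [ 0.7726 -0.1046] size [49. 60.] yaw -0.394
px [428. 155.] n 106 c [ 0.7654 -0.5126] size [30. 44.] yaw 0.020
px [468. 168.] n 110 c [ 0.7186 -0.6403] size [37. 41.] yaw 0.170
px [318. 192.] n 94 c [ 0.6394 -0.1397] size [
[... 774 characters left out ...]
1352] size [27. 64.] yaw 1.465
px [ 59. 215.] n 91 c [0.5724 0.7034] size [15. 74.] yaw 0.324
px [200. 217.] n 132 c [0.5657 0.247 ] size [45. 46.] yaw 0.409
px [274. 222.] n 132 c [0.5452 0.0041] size [35. 45.] yaw -0.346
px [250. 258.] n 139 c [0.4288 0.0826] size [18. 85.] yaw 0.063
px [193. 277.] n 147 c [0.37   0.2682] size [18. 85.] yaw -0.125
px [418. 274.] n 311 c [ 0.3694 -0.4588] size [61. 62.] yaw 1.232
px [ 87. 359.] n 344 c [0.1161 0.5988] size [67. 74.] yaw 0.170
px [280. 418.] n 87 c [-0.0678 -0.0077] size [12. 81.] yaw 1.555
tool x yaw 3.074 tilt 0.002 pos [0.4279 0.0854 0.2385]
shift units [-0.003 -0.003  1.19 ] |mm| 179
turn units [-0.    -0.002 -0.122] deg [-0.  -0.1 -5.5]
```

Exactly two splinters: A at (0.428, 0.0855) with yaw 0.062, and B at (0.370, 0.269) with yaw −0.125. I lower onto A.

Request:
apply_moves:
  increments:
    - [[0, 0, 0.2], [0, 0, -0.165], 0.5]
    - [[0, 0, 0.35], [0, 0, 0], 0.5]
    - [[0, 0, 0.35], [0, 0, 0], 0.5]
    - [[0, 0, 0.3], [0, 0, 0], 0.5]
    - [[0, 0, 0.12], [0, 0, 0], 0.5]
    - [[0, 0, 0.1], [0, 0, 0], 0.5]
    - [[0, 0, 0], [0, 0, 0], 0.5]
    - [[0, 0, 0], [0, 0, 0], 0.5]

```text
time_s: 31.92
tcp_pos: [0.4292, 0.0855, 0.0273]
tcp_rot: [0.001, -0.033, 0.999, -0.0]
contact_force: [-0.1, 0.3, 0.2]
finger_gap: 0.0429
grasp_force: 0.0
```

Request:
apply_moves:
  increments:
    - [[0, 0, 0], [0, 0, 0], 0]
    - [[0, 0, 0], [0, 0, 0], 0]
    - [[0, 0, 0], [0, 0, 0], 0]
    - [[0, 0, 0], [0, 0, 0], 0]
  newtons: 40

```text
time_s: 32.42
tcp_pos: [0.4294, 0.0854, 0.0276]
tcp_rot: [0.001, -0.033, 0.999, -0.0]
contact_force: [-1.2, 0.4, 6.7]
finger_gap: 0.0168
grasp_force: 40.6
```

Request:
apply_moves:
  increments:
    - [[0, 0, -0.15], [0, 0, 0], 0]
    - [[0, 0, -0.35], [0, 0, 0], 0]
    - [[0, 0, -0.35], [0, 0, 0], 0]
    - [[0, 0, -0.15], [0, 0, 0], 0]
    - [[0, 0, 0], [0, 0, 0], 0]

```text
time_s: 33.05
tcp_pos: [0.4299, 0.0854, 0.1787]
tcp_rot: [0.003, -0.033, 0.999, -0.0]
contact_force: [-0.6, 0.6, -0.7]
finger_gap: 0.0167
grasp_force: 39.9
```

```bash
python3 - <<'E'
from h import *
c=snap('wrist','w12'); print(get_obs()['contact_force'])
print(np.round(proj(load('w2'),[.5833,-.2595,.034],True)))
a=-.085
for k in (.035,-.035): print(np.array([.5833,-.2595])+k*np.array([np.cos(a),np.sin(a)]))
go([.6182,-.2625,.17],1.487)
E
```

```text
[-0.59366172  0.69971214 -1.5180252 ]
[ 69. 156.]
[ 0.61817364 -0.26247142]
[ 0.54842636 -0.25652858]
tool x yaw -3.076 tilt 0.002 pos [0.4286 0.0854 0.1767]
shift units [-1.11  -2.397  0.047] |mm| 396
turn units [2.00e-03 2.00e-03 2.19e+00] deg [ 0.1  0.1 98.5]
```

Request:
apply_moves:
  increments:
    - [[-0.159, -0.342, 0], [0, 0, 0], 0]
    - [[-0.159, -0.342, 0], [0, 0, 0], 0]
    - [[-0.159, -0.342, 0], [0, 0, 0], 0]
    - [[-0.159, -0.342, 0], [0, 0, 0], 0]
    - [[-0.158, -0.342, 0], [0, 0, 0], 0]
    - [[-0.158, -0.342, 0], [0, 0, 0], 0]
    - [[-0.158, -0.342, 0], [0, 0, 0], 0]
    - [[0, 0, 0], [0, 0, 0.219], 0]

```text
time_s: 34.1
tcp_pos: [0.6173, -0.2653, 0.1719]
tcp_rot: [-0.002, 0.057, 0.998, 0.001]
contact_force: [-0.6, 0.3, -0.9]
finger_gap: 0.0166
grasp_force: 39.8
```

Request:
apply_moves:
  increments:
    - [[0, 0, 0], [0, 0, 0.219], 0]
    - [[0, 0, 0], [0, 0, 0.219], 0]
    - [[0, 0, 0], [0, 0, 0.219], 0]
    - [[0, 0, 0], [0, 0, 0.219], 0]
    - [[0, 0, 0], [0, 0, 0.219], 0]
    - [[0, 0, 0], [0, 0, 0.219], 0]
    - [[0, 0, 0], [0, 0, 0.219], 0]
    - [[0, 0, 0], [0, 0, 0.219], 0]

```text
time_s: 35.1
tcp_pos: [0.6167, -0.2613, 0.173]
tcp_rot: [-0.002, 0.677, 0.736, -0.001]
contact_force: [-0.5, -0.1, -1.0]
finger_gap: 0.0166
grasp_force: 39.9
```

Request:
apply_moves:
  increments:
    - [[0, 0, 0], [0, 0, 0.219], 0]
    - [[0, 0, 0], [0, 0, 0], 0]
    - [[0, 0, 0], [0, 0, 0], 0]

```text
time_s: 35.48
tcp_pos: [0.6174, -0.2617, 0.1748]
tcp_rot: [-0.001, 0.735, 0.678, -0.0]
contact_force: [-0.2, -0.1, -0.9]
finger_gap: 0.0164
grasp_force: 39.9
```

```bash
python3 - <<'E'
from h import *
c=snap('wrist','w13',s=1.42); go([.6182,-.2625,.062],1.487)
E
```

```text
tool x yaw 1.490 tilt 0.002 pos [ 0.6175 -0.2618  0.1752]
shift units [-0.005  0.006  0.755] |mm| 113
turn units [-0.002 -0.001  0.003] deg [-0.1 -0.   0.2]
```

View pics/w13.png

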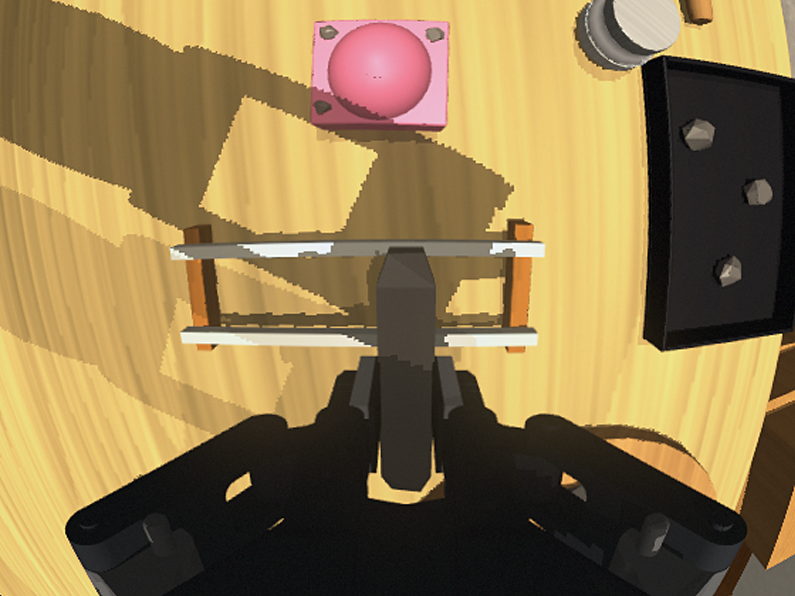

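The splinter is held square to the bars, with its ends at (397,250) and (407,488). One bar runs from (172,251) to (543,248) and the other from (182,337) to (537,337). I check the centring.

```bash
python3 - <<'E'
from h import *
c=load('w13')
def q(n,p,z):
    w=px(c,p[0]/1.42-.15,p[1]/1.42-.15,z,True); print(n,np.round(w,4)); return w
r=[q('bar',p,.034) for p in [(172,251),(543,248),(182,337),(537,337)]]; print(np.mean(r,0))
b=get_obs()['tcp_pos'][2]-.0205
e=[q('end',(397,250),b+.003),q('end',(408,489),b)]; print(np.mean(e,0))
E
```

```text
bar [ 0.4726 -0.2221  0.034 ]
bar [ 0.6993 -0.2404  0.034 ]
bar [ 0.4673 -0.2791  0.034 ]
bar [ 0.6954 -0.296   0.034 ]
[ 0.58365276 -0.25939486  0.034     ]
end [ 0.6178 -0.2145  0.1577]
end [ 0.6139 -0.3063  0.1547]
[ 0.61584858 -0.26043231  0.15622409]
```

Request:
apply_moves:
  increments:
    - [[0, 0, 0.25], [0, 0, 0], 0]
    - [[0, 0, 0.25], [0, 0, 0], 0]
    - [[0, 0, 0.15], [0, 0, 0], 0]
    - [[0, 0, 0.06], [0, 0, 0], 0]
    - [[0, 0, 0.03], [0, 0, 0], 0]
    - [[0, 0, 0.015], [0, 0, 0], 0]
    - [[0, 0, 0], [0, 0, 0], 0]
    - [[0, 0, 0], [0, 0, 0], 0]

```text
time_s: 36.52
tcp_pos: [0.6185, -0.2623, 0.0641]
tcp_rot: [0.001, 0.736, 0.677, 0.0]
contact_force: [0.2, 0.0, -0.1]
finger_gap: 0.0165
grasp_force: 39.9
```

Request:
apply_moves:
  increments:
    - [[0, 0, 0.012], [0, 0, 0], 0]
    - [[0, 0, 0.008], [0, 0, 0], 0]
    - [[0, 0, 0], [0, 0, 0], 0]
    - [[0, 0, 0], [0, 0, 0], 0]

```text
time_s: 37.02
tcp_pos: [0.6184, -0.2622, 0.0617]
tcp_rot: [0.0, 0.736, 0.677, 0.0]
contact_force: [-1.8, 1.3, 7.3]
finger_gap: 0.0166
grasp_force: 40.7
```

Request:
apply_moves:
  increments:
    - [[0, 0, 0], [0, 0, 0], 0.5]
    - [[0, 0, 0], [0, 0, 0], 0.5]
    - [[0, 0, 0], [0, 0, 0], 0.5]
    - [[0, 0, -0.15], [0, 0, 0], 0.5]
    - [[0, 0, -0.35], [0, 0, 0], 0.5]
    - [[0, 0, -0.35], [0, 0, 0], 0.5]
    - [[0, 0, -0.35], [0, 0, 0], 0.5]
    - [[0, 0, 0], [0, 0, 0], 0.5]

```text
time_s: 38.02
tcp_pos: [0.6211, -0.2637, 0.2495]
tcp_rot: [0.006, 0.736, 0.677, 0.002]
contact_force: [0.4, -0.8, 0.9]
finger_gap: 0.0425
grasp_force: 0.0
```

```bash
python3 - <<'E'
from h import *
t=snap('top','top4');spl(t,False,lo=60,hi=500);go([.37,.268,.24],3.017)
E
```

```text
px [259. 134.] n 349 c [0.8398 0.0535] size [41. 97.] yaw -1.529
px [451. 136.] n 83 c [ 0.826 -0.587] size [29. 41.] yaw -0.065
px [467. 168.] n 124 c [ 0.7187 -0.6387] size [40. 41.] yaw 0.337
px [349. 183.] n 64 c [ 0.67   -0.2459] size [10. 70.] yaw -0.064
px [317. 192.] n 92 c [ 0.6407 -0.1395] size [30. 63.] yaw 1.537
px [ 59. 215.] n 93 c [0.574  0.7038] size [16. 77.] yaw 0.317
px [366. 235.] n 87 c [ 0.4989 -0.2909] size [ 13. 100.] yaw 1.080
px [193. 277.] n 150 c [0.37   0.2682] size [19. 85.] yaw -0.123
px [418. 274.] n 314 c [ 0.3693 -0.4589] size [61. 62.] yaw -1.567
tool x yaw 1.487 tilt 0.008 pos [ 0.6197 -0.263   0.2457]
shift units [ 3.388 -1.955  0.012] |mm| 587
turn units [ 0.004  0.011 -1.948] deg [  0.2   0.5 -87.7]
```

Request:
apply_moves:
  increments:
    - [[0.338, -0.195, 0], [0, 0, 0], 0.5]
    - [[0.338, -0.195, 0], [0, 0, 0], 0.5]
    - [[0.338, -0.195, 0], [0, 0, 0], 0.5]
    - [[0.338, -0.195, 0], [0, 0, 0], 0.5]
    - [[0.338, -0.195, 0], [0, 0, 0], 0.5]
    - [[0.338, -0.195, 0], [0, 0, 0], 0.5]
    - [[0.338, -0.195, 0], [0, 0, 0], 0.5]
    - [[0.338, -0.195, 0], [0, 0, 0], 0.5]

```text
time_s: 39.08
tcp_pos: [0.417, 0.163, 0.2396]
tcp_rot: [-0.0, 0.736, 0.677, -0.0]
contact_force: [1.3, 0.4, -0.1]
finger_gap: 0.0427
grasp_force: 0.0
```

Request:
apply_moves:
  increments:
    - [[0.338, -0.195, 0], [0, 0, 0], 0.5]
    - [[0.338, -0.195, 0], [0, 0, 0], 0.5]
    - [[0, 0, 0], [0, 0, -0.22], 0.5]
    - [[0, 0, 0], [0, 0, -0.22], 0.5]
    - [[0, 0, 0], [0, 0, -0.22], 0.5]
    - [[0, 0, 0], [0, 0, -0.22], 0.5]
    - [[0, 0, 0], [0, 0, -0.22], 0.5]
    - [[0, 0, 0], [0, 0, -0.22], 0.5]

```text
time_s: 40.08
tcp_pos: [0.3682, 0.2673, 0.2393]
tcp_rot: [-0.001, 0.301, 0.954, -0.001]
contact_force: [0.0, -0.5, -0.0]
finger_gap: 0.0428
grasp_force: 0.0
```

Request:
apply_moves:
  increments:
    - [[0, 0, 0], [0, 0, -0.22], 0.5]
    - [[0, 0, 0], [0, 0, -0.22], 0.5]
    - [[0, 0, 0], [0, 0, -0.19], 0.5]
    - [[0, 0, 0], [0, 0, 0], 0.5]
    - [[0, 0, 0], [0, 0, 0], 0.5]

```text
time_s: 40.7
tcp_pos: [0.3686, 0.2675, 0.2398]
tcp_rot: [-0.0, 0.063, 0.998, -0.0]
contact_force: [-0.4, 0.1, 0.2]
finger_gap: 0.0425
grasp_force: 0.0
```

```bash
python3 - <<'E'
from h import *
c=snap('wrist','w14');spl(c,True);go([.37,.268,.027],3.017)
E
```

```text
px [59. 23.] n 344 c [0.1155 0.0073] size [13. 91.] yaw 1.559
px [288. 185.] n 1199 c [0.3695 0.2711] size [17. 89.] yaw -0.123
px [222. 274.] n 481 c [0.4667 0.1776] size [19. 64.] yaw -0.486
px [349. 273.] n 488 c [0.4865 0.3321] size [20. 65.] yaw 0.238
px [399. 282.] n 295 c [0.5114 0.3987] size [ 9. 73.] yaw 0.913
px [105. 284.] n 263 c [0.4703 0.0052] size [25. 36.] yaw -0.797
px [402. 320.] n 215 c [0.5683 0.4026] size [32. 58.] yaw 1.133
px [282. 342.] n 729 c [0.5745 0.2401] size [52. 56.] yaw 0.497
px [ 97. 390.] n 595 c [ 0.6958 -0.1193] size [ 73. 127.] yaw -0.387
tool x yaw 3.016 tilt 0.001 pos [0.3687 0.2675 0.24  ]
shift units [-0.009  0.005  1.42 ] |mm| 213
turn units [-0.    -0.001 -0.001] deg [-0. -0. -0.]
```

Request:
apply_moves:
  increments:
    - [[-0.005, 0.018, 0.2], [0, 0, 0], 0.5]
    - [[0, 0, 0.35], [0, 0, 0], 0.5]
    - [[0, 0, 0.35], [0, 0, 0], 0.5]
    - [[0, 0, 0.3], [0, 0, 0], 0.5]
    - [[0, 0, 0.12], [0, 0, 0], 0.5]
    - [[0, 0, 0.095], [0, 0, 0], 0.5]
    - [[0, 0, 0], [0, 0, 0], 0.5]
    - [[0, 0, 0], [0, 0, 0], 0.5]

```text
time_s: 41.75
tcp_pos: [0.3708, 0.2707, 0.0289]
tcp_rot: [0.001, 0.062, 0.998, 0.0]
contact_force: [-0.2, 0.6, 1.3]
finger_gap: 0.0425
grasp_force: 0.0
```

Request:
apply_moves:
  increments:
    - [[0, 0, 0], [0, 0, 0], 0]
    - [[0, 0, 0], [0, 0, 0], 0]
    - [[0, 0, 0], [0, 0, 0], 0]
    - [[0, 0, 0], [0, 0, 0], 0]
  newtons: 40

```text
time_s: 42.25
tcp_pos: [0.371, 0.2708, 0.0292]
tcp_rot: [0.001, 0.062, 0.998, 0.001]
contact_force: [-1.1, -0.0, 6.4]
finger_gap: 0.0167
grasp_force: 40.3
```

Request:
apply_moves:
  increments:
    - [[0, 0, -0.15], [0, 0, 0], 0]
    - [[0, 0, -0.35], [0, 0, 0], 0]
    - [[0, 0, -0.35], [0, 0, 0], 0]
    - [[0, 0, -0.2], [0, 0, 0], 0]
    - [[0, 0, 0], [0, 0, 0], 0]

```text
time_s: 42.88
tcp_pos: [0.3718, 0.2711, 0.1885]
tcp_rot: [0.003, 0.061, 0.998, 0.002]
contact_force: [-0.2, 0.3, -0.6]
finger_gap: 0.0166
grasp_force: 39.6
```

```bash
python3 - <<'E'
from h import *
a=-.08; p=np.array([.5837,-.2594])-.035*np.array([np.cos(a),np.sin(a)]);print(p)
go([p[0],p[1],.185],1.49)
E
```

```text
[ 0.54881194 -0.25660299]
tool x yaw 3.019 tilt 0.006 pos [0.3718 0.2711 0.1885]
shift units [-1.603 -3.347  0.02 ] |mm| 557
turn units [0.009 0.002 1.946] deg [ 0.4  0.1 87.6]
```

Request:
apply_moves:
  increments:
    - [[-0.16, -0.335, 0], [0, 0, 0], 0]
    - [[-0.16, -0.335, 0], [0, 0, 0], 0]
    - [[-0.16, -0.335, 0], [0, 0, 0], 0]
    - [[-0.16, -0.335, 0], [0, 0, 0], 0]
    - [[-0.16, -0.335, 0], [0, 0, 0], 0]
    - [[-0.16, -0.335, 0], [0, 0, 0], 0]
    - [[-0.16, -0.335, 0], [0, 0, 0], 0]
    - [[-0.16, -0.335, 0], [0, 0, 0], 0]

```text
time_s: 43.88
tcp_pos: [0.5106, -0.1537, 0.1834]
tcp_rot: [-0.001, 0.062, 0.998, 0.001]
contact_force: [1.1, 1.2, 0.0]
finger_gap: 0.0166
grasp_force: 39.6
```

Request:
apply_moves:
  increments:
    - [[-0.16, -0.335, 0], [0, 0, 0], 0]
    - [[-0.16, -0.333, 0], [0, 0, 0], 0]
    - [[0, 0, 0], [0, 0, 0.22], 0]
    - [[0, 0, 0], [0, 0, 0.22], 0]
    - [[0, 0, 0], [0, 0, 0.22], 0]
    - [[0, 0, 0], [0, 0, 0.22], 0]
    - [[0, 0, 0], [0, 0, 0.22], 0]
    - [[0, 0, 0], [0, 0, 0.22], 0]

```text
time_s: 44.88
tcp_pos: [0.5455, -0.257, 0.1829]
tcp_rot: [-0.002, 0.55, 0.835, -0.0]
contact_force: [-0.1, -0.4, -0.4]
finger_gap: 0.0166
grasp_force: 39.6
```

Request:
apply_moves:
  increments:
    - [[0, 0, 0], [0, 0, 0.22], 0]
    - [[0, 0, 0], [0, 0, 0.22], 0]
    - [[0, 0, 0], [0, 0, 0.186], 0]
    - [[0, 0, 0], [0, 0, 0], 0]
    - [[0, 0, 0], [0, 0, 0], 0]

```text
time_s: 45.5
tcp_pos: [0.5461, -0.2573, 0.1842]
tcp_rot: [-0.001, 0.734, 0.679, -0.0]
contact_force: [-0.6, 0.3, -0.2]
finger_gap: 0.017
grasp_force: 39.6
```

```bash
python3 - <<'E'
from h import *
c=snap('wrist','w15',s=1.42);o=get_obs();print(o['finger_gap'],o['grasp_force']);go([.5488,-.2566,.0632],1.49)
E
```

```text
0.016517209539825734 39.62267339229584
tool x yaw 1.492 tilt 0.001 pos [ 0.5462 -0.2574  0.1846]
shift units [0.006 0.018 0.809] |mm| 121
turn units [-0.001 -0.001  0.003] deg [-0.1 -0.   0.1]
```

View pics/w15.png

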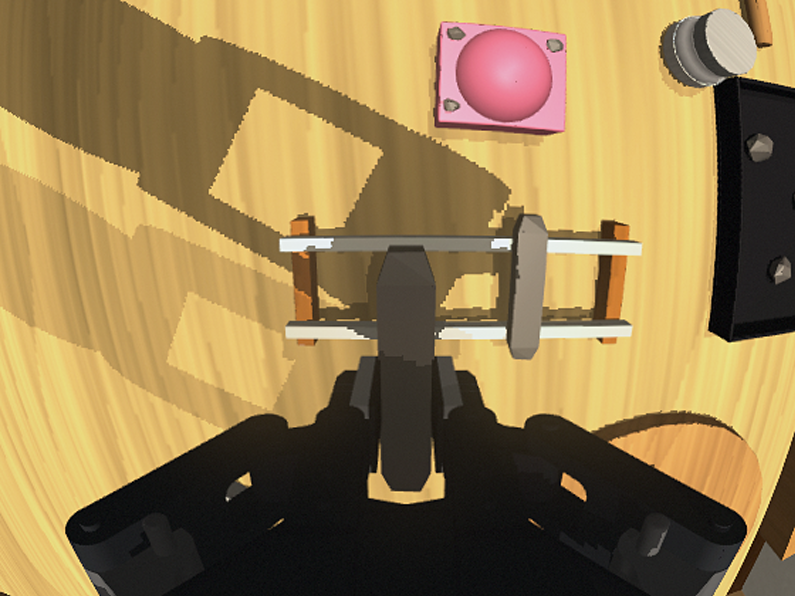

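Splinter A lies square across both bars at (527,285), and B is held above free bar at (405,360). I lower it.

Request:
apply_moves:
  increments:
    - [[0, 0.015, 0.25], [0, 0, 0], 0]
    - [[0, 0, 0.25], [0, 0, 0], 0]
    - [[0, 0, 0.15], [0, 0, 0], 0]
    - [[0, 0, 0.1], [0, 0, 0], 0]
    - [[0, 0, 0.035], [0, 0, 0], 0]
    - [[0, 0, 0.02], [0, 0, 0], 0]
    - [[0, 0, 0], [0, 0, 0], 0]
    - [[0, 0, 0], [0, 0, 0], 0]

```text
time_s: 46.55
tcp_pos: [0.5494, -0.2581, 0.0657]
tcp_rot: [0.001, 0.735, 0.678, 0.0]
contact_force: [0.1, -0.3, -1.4]
finger_gap: 0.0165
grasp_force: 39.6
```

Request:
apply_moves:
  increments:
    - [[0, 0, 0.008], [0, 0, 0], 0]
    - [[0, 0, 0], [0, 0, 0], 0]
    - [[0, 0, 0], [0, 0, 0], 0]

```text
time_s: 46.92
tcp_pos: [0.5489, -0.2578, 0.0636]
tcp_rot: [0.0, 0.735, 0.678, 0.0]
contact_force: [0.6, -0.7, -1.3]
finger_gap: 0.0164
grasp_force: 39.6
```

Request:
apply_moves:
  increments:
    - [[0, 0, 0.008], [0, 0, 0], 0]
    - [[0, 0, 0.004], [0, 0, 0], 0]
    - [[0, 0, 0], [0, 0, 0], 0]
    - [[0, 0, 0], [0, 0, 0], 0]

```text
time_s: 47.42
tcp_pos: [0.549, -0.2579, 0.0632]
tcp_rot: [0.0, 0.735, 0.678, -0.0]
contact_force: [-4.8, 1.6, 9.6]
finger_gap: 0.0164
grasp_force: 40.7
```

Contact. I release, rise and back away so the cameras can check everything.

Request:
apply_moves:
  increments:
    - [[0, 0, -0.003], [0, 0, 0], 0.5]
    - [[0, 0, 0], [0, 0, 0], 0.5]
    - [[0, 0, 0], [0, 0, 0], 0.5]
    - [[0, 0, -0.15], [0, 0, 0], 0.5]
    - [[0, 0, -0.35], [0, 0, 0], 0.5]
    - [[0, 0, -0.35], [0, 0, 0], 0.5]
    - [[0, 0, -0.35], [0, 0, 0], 0.5]
    - [[0, 0, 0], [0, 0, 0], 0.5]

```text
time_s: 48.42
tcp_pos: [0.5514, -0.2594, 0.2485]
tcp_rot: [0.005, 0.735, 0.678, 0.001]
contact_force: [0.2, -0.4, 0.4]
finger_gap: 0.0426
grasp_force: 0.0
```

```bash
python3 - <<'E'
from h import *
c=snap('wrist','w16');spl(c,True,z=.046);t=snap('top','top5');s=snap('scene','scene5')
def enh(c,X,h,S,zoom):
    u,v=proj(c,X).astype(int);im=c['frame'][v-h:v+h,u-h:u+h,::-1]
    return cv2.convertScaleAbs(cv2.resize(im,(S,S),interpolation=cv2.INTER_CUBIC),alpha=1.8,beta=20)
A=[.627,.229,.09];B=[.584,-.26,.03]
t0=load('top3')
im=np.vstack([np.hstack([enh(t,A,32,300,1),enh(s,A,32,300,1)]),np.hstack([enh(t,B,45,300,1),enh(s,B,45,300,1)])])
cv2.imwrite('pics/final.png',im); print(proj(t,A),proj(s,A))
E
```

```text
px [462.  40.] n 2036 c [ 0.7595 -0.1052] size [49. 79.] yaw 0.387
px [332.  63.] n 1645 c [ 0.6109 -0.1338] size [59. 73.] yaw -0.106
px [222. 273.] n 499 c [ 0.4729 -0.3495] size [18. 60.] yaw 1.128
px [349. 273.] n 485 c [ 0.6174 -0.3618] size [18. 60.] yaw -1.288
px [412. 329.] n 944 c [ 0.7086 -0.4591] size [ 54. 120.] yaw -0.501
[201.81592968 194.29344993] [308.58805223 280.83583078]
```

View pics/final.png

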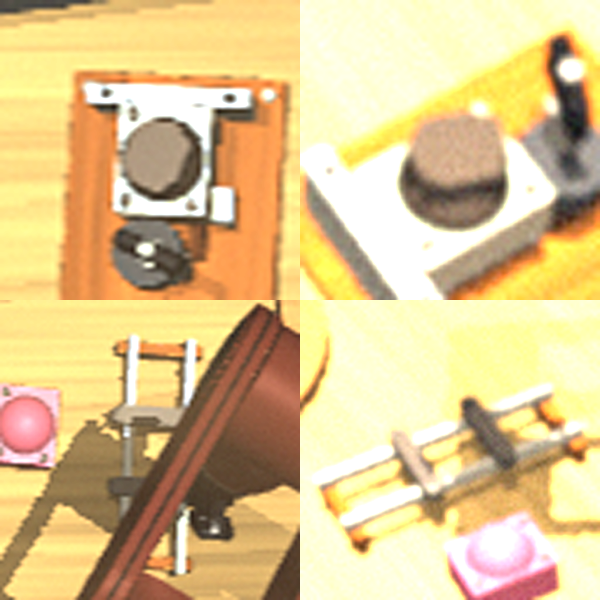

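The flake sits on the egg near level (top view (161,157), scene view (457,150)), and both splinters lie across both bars. One quick numeric check of the flake's centring.

```bash
python3 - <<'E'
from h import *
k=64/300
t=load('top5');s=load('scene5')
w=px(t,201-32+161*k,194-32+157*k,.1);print('flake top',w)
w=px(s,308-32+157*k,280-32+150*k,.1);print('flake scene',w)
# egg reference from earlier pictures: bed top corners in top view
for n,p in [('bedTL',(117,100)),('bedTR',(213,103)),('bedBR',(207,218)),('bedBL',(113,212))]: print(n,px(t,169+p[0]*k,162+p[1]*k,.068)[:2])
print(get_obs()['time_s'])
E
```

```text
flake top [0.62173593 0.22273858 0.1       ]
flake scene [0.62823311 0.23300644 0.1       ]
bedTL [0.66554567 0.2573885 ]
bedTR [0.66290632 0.1926126 ]
bedBR [0.58466418 0.19638186]
bedBL [0.58934117 0.25946688]
48.575
```

```bash
python3 -c "
from cell import *
print(hand_in())"
```

```text
the job is handed in; nothing more can be done
None
```

I handed the job in at about 49 s. The bed is clamped home, the flake is balanced on the crown (about 4 mm off centre by the cameras), and both splinters found lie flat across the rack bars; hand-in returned no verdict.

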